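Transfer a run of mask boxes to the mask aligner

ROBOT

A 6-joint arm with a two-finger parallel gripper is mounted at the origin on the work surface. World frame = base frame: x ahead of the robot, y to its left, z up, the work surface at z = 0. Lengths are in m, angles in rad, forces in N, time in s.
With the tool pointing down it reaches from about 0.325 to 0.9 m from the base axis. Payload 6.1 kg.
Tool frame: the origin (TCP) lies midway between the tips of the shut fingers; the grasp point (between the pads) lies 19 mm behind it; z points along the fingers, y is the line along which they close (so a half turn about z gives the same grasp; the last joint's range is limited). The gripper opens to 87 mm and grips with 3 to 60 N. Pads are 19 mm wide; open, the fingers measure 117 mm over their backs; the gripper's body (75 mm by 190 mm) begins 51 mm behind the grasp point.
Start: joints at [-1.446, 0.22, 1.526, -0, 1.395, -0.126], TCP at [0.155, -0.605, 0.223] pointing down, gripper open.
Joint ranges: [-2.98, 2.98], [-0.91, 2.08], [0.09, 2.57], [-1.24, 4.39], [0.2, 2.65], [-2.68, 2.68]. Speed limits (rad/s): [2.57, 2.57, 3.01, 3.14, 3.14, 3.14].

INTERFACE

Orientations are given as a rotation vector (axis times angle).
In Python, from station import r, eyes, recognise, silhouettes, spot_point gives the robot as it stands.
- The arm moves only by the tool step_arm, never from a script. Its argument "series" is a list of rows, each an object of numbers: "dx", "dy", "dz": the shift along the tool's x, y, z in m; "spin": the turn about the tool's z in degrees. In form: [{"dx": .., "dy": .., "dz": .., "spin": ..}, ...]. A call has 1 to 5 rows; each row shifts and turns the commanded pose from where the row before left it, along the tool's axes as they then stand; what a row does not reach is not made up. A row lasts 1/10 s, in which the tool goes at most 50 mm and 8.59 degrees, less where a joint would pass 70% of its speed; a pose out of reach is approached as far as the arm can. A call with a gripper value outside its range is refused whole. "jaw" is the finger opening in m, from 0 to 0.087, set as the call begins (left out, the last holds). The fingers move at their own pace and stop on an object; the grip force is fixed at half the most. Time passes only in rows, so rows that do not move let the fingers close. It gives the time, the measured TCP pose, the force, the opening and the grip force at its end, in the units of the state.
- r.read_state(): the state, without advancing time (a new reading comes with each control period).
- eyes.grab_frame(name): name is "scene" or "top"; returns a dict with "img" (480x640x3 uint8, red, green, blue), "range_z" (480x640 float32, m along the optical axis (not along the pixel's ray), 0 where there is no reading), "camera_matrix" (3x3 intrinsics, pixels), "origin" and "orientation" of the camera in the world. Camera axes: x right, y down, z forward; pixel columns grow to the right and rows downward; lengths in m; the calibration is good to about 2 mm. A picture is of the moment at which its call begins.
- r.finish_job(): hands the job in; it is judged then, once.
Trained networks look in a picture, given as the dict that the camera call returned (one of the last four; its "shot" number tells which), for a name from the list of things; names that differ only in an ending like _2 or _b are one class to them, and where a whole thing is asked for, a point or a joint stands for the part that bears it (a point fixed in the world has none). Each returns a list of dicts, best first, with "p" (0 to 1); they miss things now and then, are a little off and sometimes report something else, mostly with a low value. They report only what shows in the picture. A call takes as long as a camera call.
- recognise(name, picture): "position" ([row, column] in pixels, amid what is visible of it).
- silhouettes(name, picture): "pixels" (480x640 bool, what is visible of it) and "position" ([row, column] in pixels, amid what is visible of it).
- spot_point(name, picture): "position" ([row, column] in pixels: a listed point, or the origin of a listed thing).
The state is a dict: "time_s": time; "qpos": joint angles; "joint_velocities": joint speeds; "joint_torque": joint torques, N m; "tool_pos": TCP position; "ee_rot": TCP orientation; "contact_force": force on the tool from outside, world axes, zero at the start; "ft_torque": the same for the moment, N m; "finger_gap": opening from 0.0 (shut) to 1.0 (fully open); "grasp_force": force on a finger pad.
Only numpy, scipy, OpenCV 4.12 (cv2) and the standard library are available. Lean on these libraries where they do the work, as an engineer would, in place of code of your own. Each camera call takes 0.05 s, during which the arm holds its last target. There are 200 camera calls.

TASK

Move the four mask boxes over to the mask aligner, keeping their run order: the box at the black end plate of the outgoing tray is the first, so lean it on the inclined ready stand, seated on the ledge, flat against the leaning support and centred from side to side; stand the other three upright in the aligner's rack in the same order, fully down in the slots, starting with the second box at the rack's own black end plate. There is glass inside, so do not let any box tip over.

Things in the scene. Friction and masses are not known exactly. Their poses are not given: they have to be found in the camera images.
- box_red: red mask box: closed rigid clamshell 92 mm wide (x), 20 mm thick (y), 92 mm tall (z), about 0.11 kg, best gripped across its thickness near the top. Origin at the centre of its underside, z up. A half turn about z makes no difference. At the start it stands upright in a slot of the outgoing tray.
- slot_red: the white slot of the outgoing tray in which the red box starts (fixed). Four alike in a row, 68 mm apart. Dark-floored channel 104 mm long (x), 32 mm wide (y) inside, walls 36 mm above its floor. Origin at the centre of its underside, 5 mm above the table, 5 mm below its floor; +y points along the row to the tray's upright black end plate: the first box of the run is the one farthest in +y.
- box_green: green mask box: closed rigid clamshell 92 mm wide (x), 20 mm thick (y), 92 mm tall (z), about 0.11 kg, best gripped across its thickness near the top. Origin at the centre of its underside, z up. A half turn about z makes no difference. At the start it stands upright in a slot of the outgoing tray.
- slot_green: the white slot of the outgoing tray in which the green box starts (fixed). Four alike in a row, 68 mm apart. Dark-floored channel 104 mm long (x), 32 mm wide (y) inside, walls 36 mm above its floor. Origin at the centre of its underside, 5 mm above the table, 5 mm below its floor; +y points along the row to the tray's upright black end plate: the first box of the run is the one farthest in +y.
- box_blue: blue mask box: closed rigid clamshell 92 mm wide (x), 20 mm thick (y), 92 mm tall (z), about 0.11 kg, best gripped across its thickness near the top. Origin at the centre of its underside, z up. A half turn about z makes no difference. At the start it stands upright in a slot of the outgoing tray.
- slot_blue: the white slot of the outgoing tray in which the blue box starts (fixed). Four alike in a row, 68 mm apart. Dark-floored channel 104 mm long (x), 32 mm wide (y) inside, walls 36 mm above its floor. Origin at the centre of its underside, 5 mm above the table, 5 mm below its floor; +y points along the row to the tray's upright black end plate: the first box of the run is the one farthest in +y.
- box_yellow: yellow mask box: closed rigid clamshell 92 mm wide (x), 20 mm thick (y), 92 mm tall (z), about 0.11 kg, best gripped across its thickness near the top. Origin at the centre of its underside, z up. A half turn about z makes no difference. At the start it stands upright in a slot of the outgoing tray.
- slot_yellow: the white slot of the outgoing tray in which the yellow box starts (fixed). Four alike in a row, 68 mm apart. Dark-floored channel 104 mm long (x), 32 mm wide (y) inside, walls 36 mm above its floor. Origin at the centre of its underside, 5 mm above the table, 5 mm below its floor; +y points along the row to the tray's upright black end plate: the first box of the run is the one farthest in +y.
- aligner_rack: fixed steel base 124 x 194 mm with 3 dark-floored slots in white, and a black plate 55 mm tall at its +y end. Origin: centre of the underside, on the table; z up. Slot centres at x = 0, y = +68 (next to the black plate), 0, -68 mm; each 104 mm long (x), 32 mm wide (y) inside, floor 10 mm above the table, walls 36 mm and end stops 8 mm above the floor. A box stands in it with its thickness along y.
- ready_stand: fixed white rest on a black base 120 x 112 mm; its open side faces -x. The support leans back 0.35 rad towards +x: a plate 40 mm tall, above it 2 uprights at y = +-40 mm (to 80 mm), between them room for a finger. Ledge 34 mm deep, square to it. Origin: centre of the underside, z up. Seated box: underside centre at x 0, y 0, z 33 mm, width along y, top tilted 0.35 rad to +x.

How it is judged:
By the outcome, as a careful person would: the job done as asked, in the order asked, and still so for the second after the job is handed in, with the robot touching nothing.
It also fails if it takes over 118 s, if anything falls off the work surface, if the arm or the gripper's body presses on something with over 40 N, if the wrist force passes 120 N, or if a joint passes its speed limit or range.

## Working session

There is one attempt and no reset: what is moved stays moved. The work goes in short steps, Python scripts to look and compute and a tool call to move; the robot and the scene stay as the last step left them, time stands still between calls to the robot, and variables do not carry over. Pictures are saved under pics/ and viewed, at most 14 in all, crops included, and the job is handed in when it is done.

Besides the shell and the picture viewer there is one more tool, called as name([rows], argument=value, ...), one row to a line, values as JSON. step_arm: Moves the arm, as the interface text tells. Its arguments: {"type":"object","properties":{"series":{"type":"array"},"jaw":{"type":"number"}},"required":["series"]}

```bash
ls; mkdir -p pics; python3 - <<'E'
from station import r, eyes
import cv2
print(r.read_state())
for n in("scene","top"):
    f=eyes.grab_frame(n); cv2.imwrite(f"pics/{n}0.png",f["img"][:,:,::-1]); print(n,f["camera_matrix"],f["origin"],f["orientation"],f["shot"])
E
```

```text
pics
{'time_s': 0.0, 'qpos': array([-1.44610615e+00,  2.21276870e-01,  1.52760137e+00, -4.75252499e-06,
        1.39469193e+00, -1.26102703e-01]), 'joint_velocities': array([-0.00152462,  0.000887  ,  0.00063244, -0.00056189, -0.00176165,
       -0.00060441]), 'joint_torque': array([-1.48369618e-03, -4.94613433e+01, -3.87374318e+01,  6.98558078e-02,
        5.75125893e-02, -1.34814945e-04]), 'tool_pos': array([ 0.15502311, -0.60483048,  0.22141098]), 'ee_rot': array([-3.11496322e+00, -3.92666915e-01,  5.15140382e-06]), 'contact_force': array([-0.01328803, -0.03143326,  0.08913124]), 'ft_torque': array([0.00938896, 0.00592318, 0.0403529 ]), 'grasp_force': 0.0, 'finger_gap': 1.0008655276978413}
scene [[533.81063211   0.         317.58116721]
 [  0.         533.81063211 238.78728609]
 [  0.           0.           1.        ]] [ 1.320145   -0.5011473   0.72707301] [-1.96772321 -1.11194511  0.54562746] 1
top [[498.50437718   0.         314.33767534]
 [  0.         498.50437718 230.83706641]
 [  0.           0.           1.        ]] [ 0.32754236 -0.00765444  1.00568872] [-2.12445473  2.10931433 -0.20136381] 2
```

View pics/scene0.png

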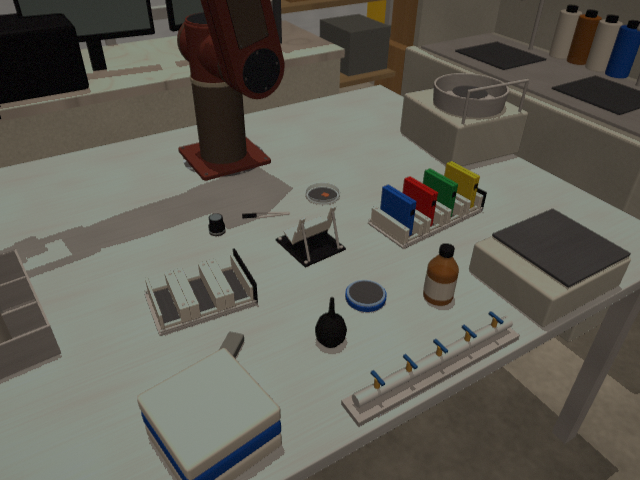

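View pics/top0.png

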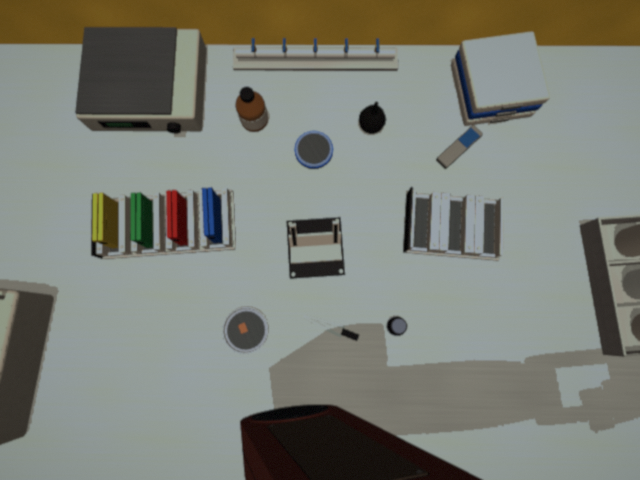

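The pictures show yellow at the tray's black plate (top view, about row 220, col 105), followed by green, red and blue. The rack is at about (225, 450) with its black plate at col 408, and the stand is at about (250, 315). So yellow goes to the stand, and green, red and blue go to the rack. Next I'll measure.

```bash
cat > h.py <<'E'
import numpy as np, cv2
from scipy.spatial.transform import Rotation as R
from station import r, eyes, recognise, silhouettes, spot_point
def cloud(f):
    K=f["camera_matrix"]; z=f["range_z"]; v,u=np.mgrid[:480,:640]
    p=np.stack([(u-K[0,2])/K[0,0]*z,(v-K[1,2])/K[1,1]*z,z],-1)
    return p@R.from_rotvec(f["orientation"]).as_matrix().T+np.array(f["origin"])
def rays(f,rc,zz):
    K=f["camera_matrix"]; d=R.from_rotvec(f["orientation"]).as_matrix()@np.array([(rc[1]-K[0,2])/K[0,0],(rc[0]-K[1,2])/K[1,1],1])
    o=np.array(f["origin"]); return o+d*(zz-o[2])/d[2]
def seg(name,f,pmin=.3):
    s=[x for x in silhouettes(name,f) if x["p"]>pmin]
    return s[0] if s else None
def rect(p):
    (c,wh,a)=cv2.minAreaRect((p[:,:2]*1000).astype(np.float32)); 
    if wh[0]<wh[1]: wh=wh[::-1]; a+=90
    return np.round(c,1),np.round(wh,1),round((a+90)%180-90,1)   # mm, long-axis angle deg
E
cat > m.py <<'E'
from h import *
F={n:eyes.grab_frame(n) for n in("top","scene")}
for n,f in F.items():
    P=cloud(f); ok=f["range_z"]>0
    print(n,"table z",np.median(P[ok&(abs(P[...,0]-.45)<.1)&(abs(P[...,1])<.3)][:,2]).round(4))
    for b in("box_red","box_green","box_blue","box_yellow","aligner_rack","ready_stand","slot_red","slot_yellow"):
        s=seg(b,f)
        if s is None: print(b,None);continue
        m=cv2.erode(s["pixels"].astype(np.uint8),np.ones((2,2)))>0
        p=P[m&ok]; zt=np.percentile(p[:,2],95); t=p[p[:,2]>zt-.008]
        sp=spot_point(b,f); o=[(np.round(rays(f,x["position"],0 if b[0] in "ar" else .01)[:2],4),round(x["p"],2)) for x in sp[:1]]
        print(b,round(s["p"],2),"ztop",zt.round(4),"toprect",*rect(t),"all",*rect(p),"org",o)
E
python3 m.py
```

```text
top table z 0.0012
box_red 0.95 ztop 0.1034 toprect [536.7 262.4] [88.3 17.8] 4.5 all [535.9 262.2] [89.9 18.1] 4.5 org [(array([0.5436, 0.2611]), 0.84)]
box_green 0.7 ztop 0.1035 toprect [532. 329.] [90.5 18.7] 3.8 all [531.7 328.8] [91.2 19.1] 3.8 org [(array([0.53  , 0.3295]), 0.93)]
box_blue 0.67 ztop 0.1038 toprect [543.3 195.9] [90.8 18.7] 5.7 all [558.7 198.3] [125.6  26.4] 11.3 org [(array([0.5376, 0.1959]), 0.75)]
box_yellow 0.83 ztop 0.1031 toprect [531.3 400.5] [90.3 20.1] 3.3 all [530.5 400.5] [91.8 20.5] 3.7 org [(array([0.5303, 0.4058]), 0.89)]
aligner_rack 0.66 ztop 0.0494 toprect [ 534.2 -279. ] [188.4 118. ] 85.4 all [ 535.5 -283. ] [196.  124.2] 85.7 org [(array([ 0.5387, -0.2838]), 0.89)]
ready_stand 0.75 ztop 0.0713 toprect [512.3  -2.1] [98.4 21.3] -85.7 all [490.8  -4.6] [117.7 109.7] 4.2 org [(array([ 4.83e-01, -2.00e-04]), 0.81)]
slot_red 0.77 ztop 0.0478 toprect [539.7 263.3] [114.9  54.3] 4.5 all [539.5 263.3] [115.2  54.3] 4.4 org [(array([0.5333, 0.2658]), 0.6)]
slot_yellow 0.81 ztop 0.0478 toprect [526.3 399.1] [110.   56.3] 5.1 all [527.2 398.7] [112.3  
[... 498 characters left out ...]
top 0.103 toprect [545.8 396.2] [100.2  63.2] -27.9 all [508.1 435.8] [225.8  84.1] -51.5 org [(array([0.5358, 0.4047]), 0.7)]
aligner_rack 0.85 ztop 0.048 toprect [ 540.  -279.4] [186.5 121.5] 85.6 all [ 535.2 -276.7] [202.9 135.4] 85.0 org [(array([ 0.5473, -0.2852]), 0.76)]
ready_stand 0.69 ztop 0.0757 toprect [517.7  -3.3] [93.9 24. ] -86.1 all [477.7  34.8] [192.3 147.9] -86.3 org [(array([ 0.4834, -0.0063]), 0.84)]
slot_red 0.84 ztop 0.0478 toprect [588.7 265.2] [63.8 42.5] 75.5 all [589.  266.2] [65.8 42.5] 75.5 org [(array([0.5474, 0.2495]), 0.79)]
slot_yellow 0.65 ztop 0.0475 toprect [580.6 398.6] [66. 34.] 63.9 all [570.6 402.9] [60. 40.] -85.8 org [(array([0.5422, 0.3842]), 0.55)]
```

```bash
cat > m2.py <<'E'
from h import *
f=eyes.grab_frame("top");g=eyes.grab_frame("scene")
def local(f,c,yaw):
    P=cloud(f)[f["range_z"]>0]*1000; a=np.radians(yaw); d=P[:,:2]-c
    return np.c_[d@[np.cos(a),np.sin(a)],d@[-np.sin(a),np.cos(a)],P[:,2]]
def prof(q,i,lo,hi,st): 
    print([(int(b),*np.round(np.percentile(q[(q[:,i]>=b)&(q[:,i]<b+st),2],[20,80]),0).astype(int)) for b in np.arange(lo,hi,st) if ((q[:,i]>=b)&(q[:,i]<b+st)).sum()>3])
for f in(f,g):
    q=local(f,np.array([535.5,-283]),-4.3)
    print("rack y");prof(q[abs(q[:,0])<40],1,-110,110,4)
    print("rack x");prof(q[abs(q[:,1])<90],0,-74,74,4)
    q=local(f,np.array([490.8,-4.6]),4.2)
    print("stand x");prof(q[abs(q[:,1])<28],0,-70,70,4)
    print("stand y, plate");prof(q[(q[:,0]>5)&(q[:,0]<30)],1,-70,70,4)
    b=q[(q[:,2]>4)&(abs(q[:,0])<75)&(abs(q[:,1])<75)];print("stand ext",np.percentile(b,[.5,99.5],axis=0).round(1))
    u=q[(q[:,2]>80)&(abs(q[:,0])<75)&(abs(q[:,1])<75)]
    for s in(-1,1): k=u[u[:,1]*s>0]; print("upright",len(k),k.mean(0).round(1),k.min(0).round(1),k.max(0).round(1)) if len(k) else 0
E
python3 m2.py
```

```text
rack y
[(-110, np.int64(-1), np.int64(2)), (-106, np.int64(2), np.int64(3)), (-94, np.int64(43), np.int64(43)), (-90, np.int64(45), np.int64(48)), (-86, np.int64(16), np.int64(44)), (-82, np.int64(9), np.int64(12)), (-78, np.int64(9), np.int64(12)), (-74, np.int64(10), np.int64(12)), (-70, np.int64(9), np.int64(13)), (-66, np.int64(10), np.int64(13)), (-54, np.int64(45), np.int64(47)), (-50, np.int64(45), np.int64(48)), (-46, np.int64(45), np.int64(48)), (-42, np.int64(45), np.int64(48)), (-38, np.int64(45), np.int64(48)), (-34, np.int64(45), np.int64(48)), (-30, np.int64(45), np.int64(48)), (-26, np.int64(45), np.int64(48)), (-22, np.int64(45), np.int64(48)), (-18, np.int64(15), np.int64(45)), (-14, np.int64(10), np.int64(13)), (-10, np.int64(9), np.int64(12)), (-6, np.int64(9), np.int64(12)), (-2, np.int64(9), np.int64(13)), (2, np.int64(9), np.int64(12)), (6, np.int64(10), np.int64(14)), (14, np.int64(45), np.int64(48)), (18, np.int64(45), np.int64(48)), (22, np.int64(45), np.int64(48)), (26, np.int64(45), np.int64(48)), (30, np.int64(45), np.int64(48)), (34, np.int64(45), np.int6
[... 8686 characters left out ...]
7), np.int64(58)), (6, np.int64(6), np.int64(56)), (10, np.int64(6), np.int64(56)), (14, np.int64(7), np.int64(59)), (18, np.int64(7), np.int64(57)), (22, np.int64(8), np.int64(51)), (26, np.int64(9), np.int64(59)), (30, np.int64(7), np.int64(57)), (34, np.int64(11), np.int64(87)), (38, np.int64(7), np.int64(78)), (42, np.int64(7), np.int64(68)), (46, np.int64(7), np.int64(50)), (50, np.int64(7), np.int64(38)), (54, np.int64(5), np.int64(8)), (62, np.int64(-1), np.int64(2)), (66, np.int64(0), np.int64(1))]
stand ext [[-53.9 -55.3   4.1]
 [ 61.5  55.6 104.1]]
upright 59 [ 28.7 -40.   93.2] [ 21.  -45.8  80.6] [ 34.9 -30.8 106.2]
upright 56 [28.7 39.7 93. ] [22.2 34.  80.1] [ 34.1  48.8 106.9]
```

```bash
cat >> h.py <<'E'
def go(x,y,z,yaw):   # mm, deg: what is left to go, in tool axes after the spin is done, and in world axes
    s=r.read_state(); M=R.from_rotvec(s["ee_rot"]).as_matrix(); cur=np.degrees(np.arctan2(M[1,0],M[0,0]))
    sp=-((yaw-cur+180)%360-180); p=np.array(s["tool_pos"])*1000; d=np.array([x,y,z])-p
    a=np.radians(yaw); S=np.array([[np.cos(a),np.sin(a),0],[np.sin(a),-np.cos(a),0],[0,0,-1]])
    print("pos",p.round(1),"yaw",cur.round(2),"tilt",np.degrees(np.arccos(-M[2,2])).round(2),"| spin",sp.round(2),"tool d",(S.T@d).round(1),"world d",d.round(1),"t",round(s["time_s"],2),"F",np.round(s["contact_force"],1))
E
python3 -c "
from h import *; go(533,401,223,4.3)"
```

```text
pos [ 155.1 -605.4  222.5] yaw 14.37 tilt 0.0 | spin 10.07 tool d [ 4.523e+02 -9.753e+02 -5.000e-01] world d [3.7790e+02 1.0064e+03 5.0000e-01] t 1.9 F [ 0.9 -0.3 -0.6]
```

step_arm([
  {"spin": 5},
  {"spin": 5.1},
], jaw=0.045)

```text
invalid input at $.series[0]: expected keys dx, dy, dz, spin
```

step_arm([
  {"dx": 0,"dy": 0,"dz": 0,"spin": 5},
  {"dx": 0,"dy": 0,"dz": 0,"spin": 5.1},
  {"dx": 0.018,"dy": -0.039,"dz": 0,"spin": 0},
  {"dx": 0.018,"dy": -0.039,"dz": 0,"spin": 0},
  {"dx": 0.018,"dy": -0.039,"dz": 0,"spin": 0},
], jaw=0.045)

```text
time_s: 2.4
tool_pos: [0.2004, -0.4834, 0.2222]
ee_rot: [-3.139, -0.116, -0.0]
contact_force: [0.1, 0.3, 0.7]
finger_gap: 0.63
grasp_force: 0.0
```

step_arm([
  {"dx": 0.018,"dy": -0.039,"dz": 0,"spin": 0},
  {"dx": 0.018,"dy": -0.039,"dz": 0,"spin": 0},
  {"dx": 0.018,"dy": -0.039,"dz": 0,"spin": 0},
  {"dx": 0.018,"dy": -0.039,"dz": 0,"spin": 0},
  {"dx": 0.018,"dy": -0.039,"dz": 0,"spin": 0},
])

```text
time_s: 2.9
tool_pos: [0.2758, -0.2821, 0.2227]
ee_rot: [3.139, 0.116, 0.001]
contact_force: [1.3, 0.0, -0.2]
finger_gap: 0.514
grasp_force: 0.0
```

step_arm([
  {"dx": 0.018,"dy": -0.039,"dz": 0,"spin": 0},
  {"dx": 0.018,"dy": -0.039,"dz": 0,"spin": 0},
  {"dx": 0.018,"dy": -0.039,"dz": 0,"spin": 0},
  {"dx": 0.018,"dy": -0.039,"dz": 0,"spin": 0},
  {"dx": 0.018,"dy": -0.039,"dz": 0,"spin": 0},
])

```text
time_s: 3.4
tool_pos: [0.3511, -0.0808, 0.223]
ee_rot: [3.139, 0.116, 0.002]
contact_force: [0.7, -0.7, 0.2]
finger_gap: 0.519
grasp_force: 0.0
```

step_arm([
  {"dx": 0.018,"dy": -0.039,"dz": 0,"spin": 0},
  {"dx": 0.018,"dy": -0.039,"dz": 0,"spin": 0},
  {"dx": 0.018,"dy": -0.039,"dz": 0,"spin": 0},
  {"dx": 0.018,"dy": -0.039,"dz": 0,"spin": 0},
  {"dx": 0.018,"dy": -0.039,"dz": 0,"spin": 0},
])

```text
time_s: 3.9
tool_pos: [0.4264, 0.1207, 0.2229]
ee_rot: [3.139, 0.118, 0.002]
contact_force: [-0.3, -1.4, 1.5]
finger_gap: 0.516
grasp_force: 0.0
```

step_arm([
  {"dx": 0.018,"dy": -0.039,"dz": 0,"spin": 0},
  {"dx": 0.018,"dy": -0.039,"dz": 0,"spin": 0},
  {"dx": 0.018,"dy": -0.039,"dz": 0,"spin": 0},
  {"dx": 0.018,"dy": -0.039,"dz": 0,"spin": 0},
  {"dx": 0,"dy": 0,"dz": 0,"spin": 0},
])

```text
time_s: 4.4
tool_pos: [0.4867, 0.2837, 0.2217]
ee_rot: [-3.138, -0.123, 0.001]
contact_force: [0.6, -0.2, -0.8]
finger_gap: 0.515
grasp_force: 0.0
```

```bash
python3 -c "
from h import *; go(533,401,223,4.3)"
```

```text
pos [486.7 283.7 221.7] yaw 4.48 tilt 0.08 | spin 0.18 tool d [  55.  -113.5   -1.3] world d [ 46.3 117.3   1.3] t 4.4 F [ 0.6 -0.2 -0.8]
```

step_arm([
  {"dx": 0.018,"dy": -0.038,"dz": 0,"spin": 0.1},
  {"dx": 0.018,"dy": -0.038,"dz": 0,"spin": 0.1},
  {"dx": 0.019,"dy": -0.0375,"dz": 0,"spin": 0},
  {"dx": 0,"dy": 0,"dz": 0.04,"spin": 0},
  {"dx": 0,"dy": 0,"dz": 0.04,"spin": 0},
])

```text
time_s: 4.9
tool_pos: [0.5342, 0.3984, 0.1434]
ee_rot: [-3.138, -0.114, -0.006]
contact_force: [0.5, 0.2, -0.8]
finger_gap: 0.517
grasp_force: 0.0
```

step_arm([
  {"dx": 0,"dy": 0,"dz": 0.03,"spin": 0},
  {"dx": 0,"dy": 0,"dz": 0.025,"spin": 0},
  {"dx": 0,"dy": 0,"dz": 0.017,"spin": 0},
  {"dx": 0,"dy": 0,"dz": 0,"spin": 0},
])

```text
time_s: 5.3
tool_pos: [0.5309, 0.3953, 0.0675]
ee_rot: [3.137, 0.111, -0.008]
contact_force: [-0.9, 0.2, -0.4]
finger_gap: 0.522
grasp_force: 0.0
```

```bash
python3 -c "
from h import *; go(533,401,70,4.3)
f=eyes.grab_frame('scene'); i=f['img'][120:280,330:530,::-1]; cv2.imwrite('pics/a.png',cv2.resize(i,None,fx=3,fy=3))"
```

```text
pos [530.9 395.3  67.5] yaw 4.05 tilt 0.32 | spin -0.25 tool d [ 2.6 -5.5 -2.5] world d [2.1 5.7 2.5] t 5.3 F [-0.9  0.2 -0.4]
```

View pics/a.png

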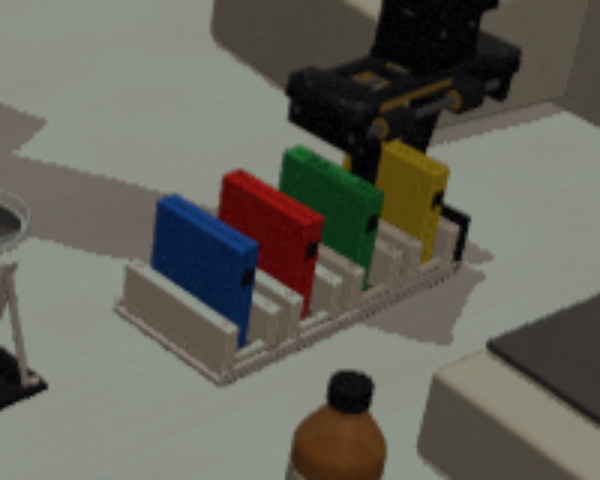

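The -y finger shows between green and yellow, crop (150, 365), and the fingers straddle the yellow box. TCP is about 5 mm short in y, so I'll correct that and close.

step_arm([
  {"dx": 0.0025,"dy": -0.0055,"dz": -0.0025,"spin": -0.2},
  {"dx": 0,"dy": 0,"dz": 0,"spin": 0},
  {"dx": 0,"dy": 0,"dz": 0,"spin": 0},
])

```text
time_s: 5.65
tool_pos: [0.536, 0.4034, 0.0751]
ee_rot: [-3.138, -0.117, -0.005]
contact_force: [-0.3, -0.4, -0.3]
finger_gap: 0.515
grasp_force: 0.0
```

step_arm([
  {"dx": 0,"dy": 0,"dz": 0,"spin": 0},
  {"dx": 0,"dy": 0,"dz": 0,"spin": 0},
  {"dx": 0,"dy": 0,"dz": 0,"spin": 0},
  {"dx": 0,"dy": 0,"dz": 0,"spin": 0},
  {"dx": 0,"dy": 0,"dz": 0,"spin": 0},
], jaw=0.01)

```text
time_s: 6.15
tool_pos: [0.5348, 0.4025, 0.073]
ee_rot: [3.139, 0.117, -0.0]
contact_force: [-0.6, -0.1, 0.7]
finger_gap: 0.229
grasp_force: 29.9
```

```bash
python3 -c "
from h import *; go(533,401,70,4.3); print(r.read_state()['grasp_force'],r.read_state()['finger_gap'])"
```

```text
pos [534.8 402.5  73. ] yaw 4.27 tilt 0.01 | spin -0.03 tool d [-1.9  1.3  3. ] world d [-1.8 -1.5 -3. ] t 6.15 F [-0.6 -0.1  0.7]
29.868106011336977 0.22919407120800217
```

step_arm([
  {"dx": 0,"dy": 0,"dz": -0.02,"spin": 0},
  {"dx": 0,"dy": 0,"dz": -0.035,"spin": 0},
  {"dx": 0,"dy": 0,"dz": -0.035,"spin": 0},
  {"dx": 0,"dy": 0,"dz": -0.025,"spin": 0},
  {"dx": 0,"dy": 0,"dz": -0.012,"spin": 0},
])

```text
time_s: 6.65
tool_pos: [0.536, 0.4032, 0.2033]
ee_rot: [-3.137, -0.117, -0.006]
contact_force: [0.1, 0.1, -0.7]
finger_gap: 0.228
grasp_force: 29.9
```

step_arm([
  {"dx": 0,"dy": 0,"dz": 0,"spin": -5},
  {"dx": 0,"dy": 0,"dz": 0,"spin": -8.5},
  {"dx": 0,"dy": 0,"dz": 0,"spin": -8.5},
  {"dx": 0,"dy": 0,"dz": 0,"spin": -8.5},
  {"dx": 0,"dy": 0,"dz": 0,"spin": -8.5},
])

```text
time_s: 7.15
tool_pos: [0.5342, 0.4021, 0.1983]
ee_rot: [2.916, 1.167, -0.004]
contact_force: [0.7, 0.2, -0.9]
finger_gap: 0.228
grasp_force: 29.9
```

step_arm([
  {"dx": 0,"dy": 0,"dz": 0,"spin": -8.5},
  {"dx": 0,"dy": 0,"dz": 0,"spin": -8.5},
  {"dx": 0,"dy": 0,"dz": 0,"spin": -8.5},
  {"dx": 0,"dy": 0,"dz": 0,"spin": -8.5},
  {"dx": 0,"dy": 0,"dz": 0,"spin": -8.5},
])

```text
time_s: 7.65
tool_pos: [0.5341, 0.4021, 0.1983]
ee_rot: [-2.295, -2.145, 0.004]
contact_force: [0.1, -0.6, -1.2]
finger_gap: 0.223
grasp_force: 29.9
```

step_arm([
  {"dx": 0,"dy": 0,"dz": 0,"spin": -8.4},
  {"dx": 0,"dy": 0,"dz": 0,"spin": 0},
  {"dx": 0,"dy": 0,"dz": 0,"spin": 0},
])

```text
time_s: 7.95
tool_pos: [0.5344, 0.4023, 0.1989]
ee_rot: [-2.143, -2.296, 0.002]
contact_force: [0.7, -0.2, -1.0]
finger_gap: 0.232
grasp_force: 29.9
```

```bash
python3 -c "
from h import *; go(483,-5,200,94.2); print(r.read_state()['grasp_force'],r.read_state()['finger_gap'])"
```

```text
pos [534.4 402.3 198.9] yaw 93.94 tilt 0.09 | spin -0.26 tool d [-402.4  -81.1   -1.1] world d [ -51.4 -407.3    1.1] t 7.95 F [ 0.7 -0.2 -1. ]
29.86864839872851 0.23150115317927314
```

step_arm([
  {"dx": -0.02,"dy": -0.004,"dz": 0,"spin": -0.2},
  {"dx": -0.036,"dy": -0.0075,"dz": 0,"spin": 0},
  {"dx": -0.04,"dy": -0.008,"dz": 0,"spin": 0},
  {"dx": -0.04,"dy": -0.008,"dz": 0,"spin": 0},
  {"dx": -0.04,"dy": -0.008,"dz": 0,"spin": 0},
])

```text
time_s: 8.45
tool_pos: [0.5122, 0.2229, 0.1997]
ee_rot: [2.139, 2.301, -0.001]
contact_force: [0.3, -0.8, -2.0]
finger_gap: 0.23
grasp_force: 29.9
```

step_arm([
  {"dx": -0.04,"dy": -0.008,"dz": 0,"spin": 0},
  {"dx": -0.04,"dy": -0.008,"dz": 0,"spin": 0},
  {"dx": -0.04,"dy": -0.008,"dz": 0,"spin": 0},
  {"dx": -0.04,"dy": -0.008,"dz": 0,"spin": 0},
  {"dx": -0.036,"dy": -0.0075,"dz": 0,"spin": 0},
])

```text
time_s: 8.95
tool_pos: [0.4878, 0.0242, 0.2]
ee_rot: [2.139, 2.3, -0.0]
contact_force: [0.3, -1.7, -1.0]
finger_gap: 0.229
grasp_force: 29.9
```

step_arm([
  {"dx": -0.02,"dy": -0.004,"dz": 0,"spin": 0},
  {"dx": -0.01,"dy": -0.002,"dz": 0,"spin": 0},
  {"dx": 0,"dy": 0,"dz": 0,"spin": 0},
  {"dx": 0,"dy": 0,"dz": 0,"spin": 0},
  {"dx": 0,"dy": 0,"dz": 0,"spin": 0},
])

```text
time_s: 9.45
tool_pos: [0.4847, -0.0034, 0.1999]
ee_rot: [-2.134, -2.305, -0.0]
contact_force: [0.2, -0.5, -1.7]
finger_gap: 0.227
grasp_force: 29.9
```

```bash
cat > m3.py <<'E'
from h import *
go(483,-5,200,94.2)
T=np.array(r.read_state()["tool_pos"])*1000; a=np.radians(4.2)
for n in("scene","top"):
    f=eyes.grab_frame(n); cv2.imwrite(f"pics/b_{n}.png",cv2.resize(f["img"][120:330,190:440,::-1],None,fx=3,fy=2.8))
    P=cloud(f)*1000; s=seg("box_yellow",f); h=cv2.cvtColor(f["img"],cv2.COLOR_RGB2HSV)
    d=P[...,:2]-T[:2]; q=np.stack([d@[np.cos(a),np.sin(a)],d@[-np.sin(a),np.cos(a)],P[...,2]],-1)
    m=(f["range_z"]>0)&(h[...,0]>18)&(h[...,0]<36)&(h[...,1]>120)&(np.abs(q[...,:2]).max(-1)<90)&(P[...,2]>60)
    k=q[m]; print(n,len(k),s and s["p"]);
    if len(k)>20: print("box rel TCP, stand axes 2/50/98%",np.percentile(k,[2,50,98],axis=0).round(1).tolist())
E
python3 m3.py
```

```text
pos [484.7  -3.4 199.9] yaw 94.41 tilt 0.03 | spin 0.21 tool d [-1.5 -1.8 -0.1] world d [-1.7 -1.6  0.1] t 9.45 F [ 0.2 -0.5 -1.7]
scene 1629 0.85
box rel TCP, stand axes 2/50/98% [[-11.9, -49.1, 140.9], [9.2, -17.7, 187.2], [37.2, 40.0, 323.7]]
top 25 None
box rel TCP, stand axes 2/50/98% [[-35.5, -48.0, 226.3], [-23.4, -36.7, 369.2], [7.6, -31.0, 372.2]]
```

View pics/b_scene.png

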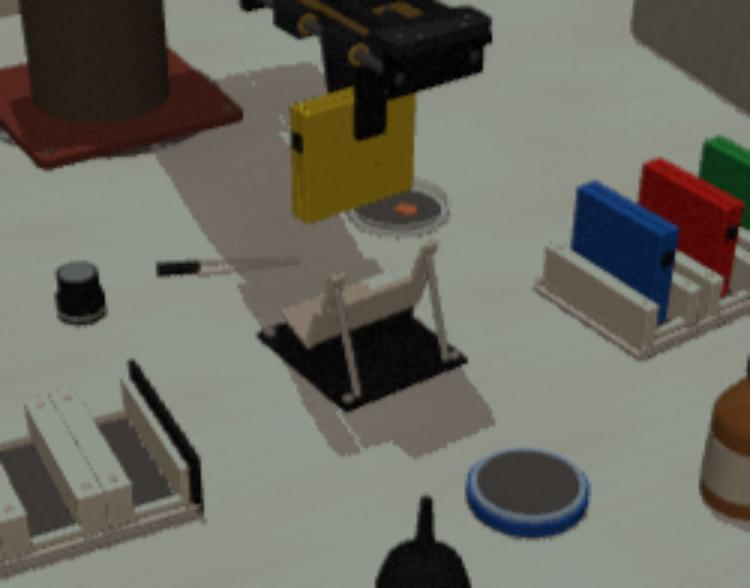

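```bash
cat > m4.py <<'E'
from h import *
T=np.array(r.read_state()["tool_pos"])*1000; a=np.radians(4.2)
f=eyes.grab_frame("scene"); P=cloud(f)*1000; m=seg("box_yellow",f)["pixels"]&(f["range_z"]>0)
d=P[...,:2]-T[:2]; q=np.stack([d@[np.cos(a),np.sin(a)],d@[-np.sin(a),np.cos(a)],P[...,2]-T[2]],-1)[m]
q=q[np.abs(q).max(1)<90]
x=q[(q[:,2]<-10)&(q[:,2]>-50)]; print("front face x",np.percentile(x[:,0],[10,50,90]).round(1),"y range",np.percentile(x[:,1],[1,99]).round(1),"z range",np.percentile(q[:,2],[1,99]).round(1))
k=abs(x[:,0]-np.median(x[:,0]))<4; x=x[k]; A=np.c_[x[:,1],x[:,2],np.ones(len(x))]; print("x=a*y+b*z+c",np.linalg.lstsq(A,x[:,0],rcond=None)[0].round(3))
E
python3 m4.py
```

```text
front face x [ 6.2  9.1 11. ] y range [-49.4  42. ] z range [-60.2  30.4]
x=a*y+b*z+c [-1.000e-03  1.600e-02  9.726e+00]
```

The box hangs upright and square over the stand, crop (350, 155); the stand's uprights are at crop (335, 280) and (430, 245). The box centre sits about 3.7 mm toward -y of the TCP. Lowering to just above the ledge.

step_arm([
  {"dx": 0.0024,"dy": -0.0039,"dz": 0.02,"spin": 0.2},
  {"dx": 0,"dy": 0,"dz": 0.03,"spin": 0},
  {"dx": 0,"dy": 0,"dz": 0.025,"spin": 0},
  {"dx": 0,"dy": 0,"dz": 0.013,"spin": 0},
  {"dx": 0,"dy": 0,"dz": 0,"spin": 0},
])

```text
time_s: 10.25
tool_pos: [0.479, -0.002, 0.1101]
ee_rot: [-2.137, -2.298, 0.004]
contact_force: [-0.1, -0.2, -1.4]
finger_gap: 0.227
grasp_force: 29.9
```

step_arm([
  {"dx": 0,"dy": 0,"dz": 0,"spin": 0},
  {"dx": 0,"dy": 0,"dz": 0,"spin": 0},
  {"dx": 0,"dy": 0,"dz": 0,"spin": 0},
])

```text
time_s: 10.55
tool_pos: [0.4817, -0.0026, 0.1135]
ee_rot: [2.138, 2.299, 0.002]
contact_force: [-0.9, -0.1, -1.8]
finger_gap: 0.226
grasp_force: 29.9
```

```bash
sed -i 's/(483,-5,200,94.2)/(480.7,-1.3,101,94.2)/' m3.py; python3 m3.py
```

```text
pos [481.7  -2.6 113.5] yaw 94.17 tilt 0.15 | spin -0.03 tool d [ 1.3 -0.9 12.5] world d [ -1.    1.3 -12.5] t 10.55 F [-0.9 -0.1 -1.8]
scene 1237 0.81
box rel TCP, stand axes 2/50/98% [[-12.8, -49.4, 62.1], [9.2, -17.9, 105.6], [41.2, 40.2, 235.6]]
top 55 None
box rel TCP, stand axes 2/50/98% [[-58.7, -48.7, 129.7], [-10.2, -40.5, 142.9], [5.7, 32.1, 454.3]]
```

View pics/b_scene.png

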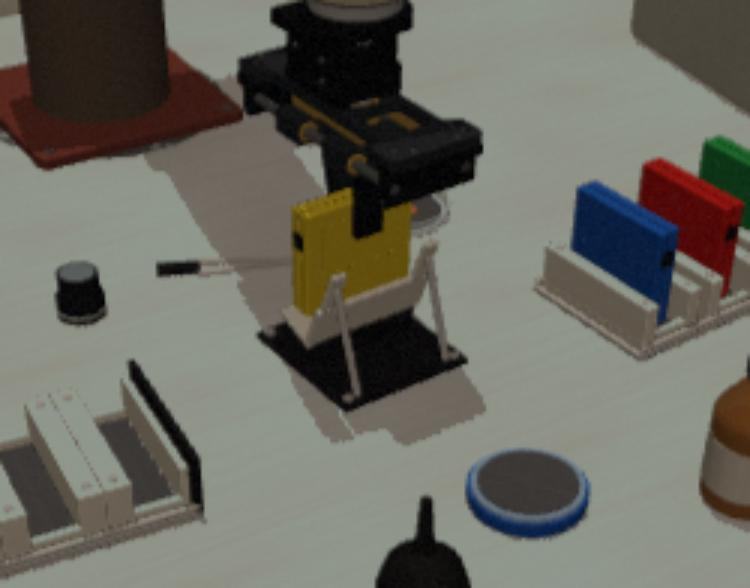

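The yellow box is over the ledge, between the uprights at crop (335, 280) and (430, 250), with about 12 mm to go. I'll creep down and watch the force.

step_arm([
  {"dx": 0.0013,"dy": -0.001,"dz": 0.004,"spin": 0},
  {"dx": 0,"dy": 0,"dz": 0.003,"spin": 0},
  {"dx": 0,"dy": 0,"dz": 0.002,"spin": 0},
  {"dx": 0,"dy": 0,"dz": 0,"spin": 0},
  {"dx": 0,"dy": 0,"dz": 0,"spin": 0},
])

```text
time_s: 11.25
tool_pos: [0.4794, -0.0011, 0.1029]
ee_rot: [-2.139, -2.301, 0.0]
contact_force: [0.2, -0.5, -1.0]
finger_gap: 0.229
grasp_force: 29.9
```

step_arm([
  {"dx": 0,"dy": 0,"dz": 0.001,"spin": 0},
  {"dx": 0,"dy": 0,"dz": 0.001,"spin": 0},
  {"dx": 0,"dy": 0,"dz": 0,"spin": 0},
  {"dx": 0,"dy": 0,"dz": 0,"spin": 0},
])

```text
time_s: 11.65
tool_pos: [0.4795, -0.0012, 0.101]
ee_rot: [-2.139, -2.301, 0.0]
contact_force: [-0.5, -0.4, -0.3]
finger_gap: 0.228
grasp_force: 29.9
```

step_arm([
  {"dx": 0,"dy": 0,"dz": 0.001,"spin": 0},
  {"dx": 0,"dy": 0,"dz": 0,"spin": 0},
  {"dx": 0,"dy": 0,"dz": 0,"spin": 0},
])

```text
time_s: 11.95
tool_pos: [0.48, -0.0012, 0.1005]
ee_rot: [2.138, 2.3, 0.001]
contact_force: [1.3, -0.3, 2.5]
finger_gap: 0.232
grasp_force: 29.9
```

step_arm([
  {"dx": 0,"dy": 0,"dz": 0,"spin": 0},
  {"dx": 0,"dy": 0,"dz": 0,"spin": 0},
  {"dx": 0,"dy": 0,"dz": 0,"spin": 0},
], jaw=0.03)

```text
time_s: 12.25
tool_pos: [0.4792, -0.0011, 0.0998]
ee_rot: [-2.139, -2.3, 0.0]
contact_force: [0.2, -0.0, 0.5]
finger_gap: 0.334
grasp_force: 0.1
```

step_arm([
  {"dx": 0,"dy": 0.004,"dz": 0,"spin": 0},
  {"dx": 0,"dy": 0.004,"dz": 0,"spin": 0},
  {"dx": 0,"dy": 0,"dz": 0,"spin": 0},
], jaw=0.042)

```text
time_s: 12.55
tool_pos: [0.4881, -0.0006, 0.1001]
ee_rot: [2.139, 2.301, 0.0]
contact_force: [-0.1, 0.5, -0.7]
finger_gap: 0.463
grasp_force: 0.1
```

```bash
python3 m3.py
```

```text
pos [488.1  -0.6 100.1] yaw 94.17 tilt 0.03 | spin -0.03 tool d [-0.2 -7.5 -0.9] world d [-7.4 -0.7  0.9] t 12.55 F [-0.1  0.5 -0.7]
scene 893 0.92
box rel TCP, stand axes 2/50/98% [[-26.4, -49.4, 62.0], [12.0, -19.1, 105.0], [41.4, 39.5, 236.4]]
top 52 None
box rel TCP, stand axes 2/50/98% [[-52.0, -48.8, 109.5], [1.9, -43.1, 127.2], [9.9, -30.7, 302.4]]
```

View pics/b_scene.png

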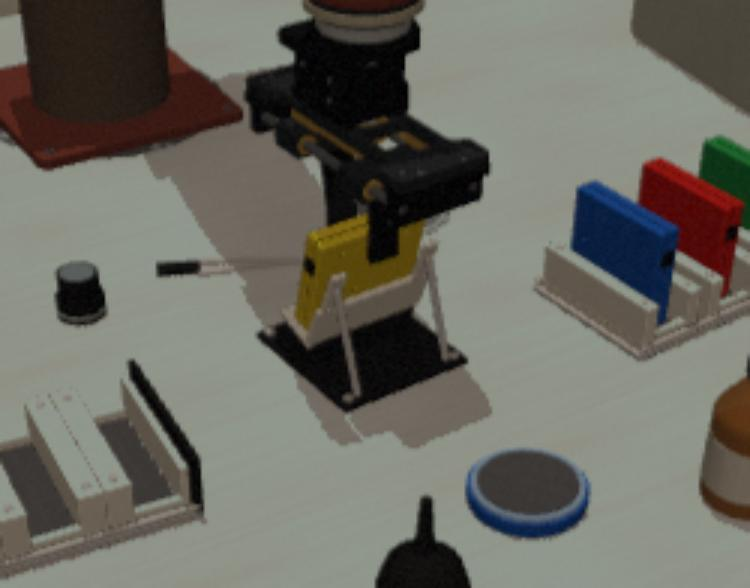

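The box has tipped back onto the +x finger, its top at crop (360, 235) and its bottom on the ledge. I'll lower it the rest of the way onto the support.

step_arm([
  {"dx": 0,"dy": 0.003,"dz": 0,"spin": 0},
  {"dx": 0,"dy": 0.003,"dz": 0,"spin": 0},
  {"dx": 0,"dy": 0.003,"dz": 0,"spin": 0},
  {"dx": 0,"dy": 0.003,"dz": 0,"spin": 0},
  {"dx": 0,"dy": 0.002,"dz": 0,"spin": 0},
], jaw=0.052)

```text
time_s: 13.25
tool_pos: [0.5017, 0.0005, 0.1]
ee_rot: [2.139, 2.301, 0.0]
contact_force: [-1.2, 0.1, -0.4]
finger_gap: 0.601
grasp_force: 0.0
```

step_arm([
  {"dx": 0,"dy": 0,"dz": 0,"spin": 0},
  {"dx": 0,"dy": 0,"dz": 0,"spin": 0},
  {"dx": 0,"dy": 0,"dz": 0,"spin": 0},
  {"dx": 0,"dy": 0,"dz": 0,"spin": 0},
], jaw=0.065)

```text
time_s: 13.65
tool_pos: [0.5013, 0.0004, 0.1]
ee_rot: [-2.139, -2.301, 0.0]
contact_force: [0.2, 0.0, 0.5]
finger_gap: 0.742
grasp_force: 0.0
```

```bash
sed -i 's/190:440/230:370/; s/120:330/160:265/; s/fx=3,fy=2.8/fx=5,fy=5/' m3.py; python3 m3.py
```

```text
pos [5.013e+02 4.000e-01 1.000e+02] yaw 94.17 tilt 0.0 | spin -0.03 tool d [ -0.2 -20.7  -1. ] world d [-20.6  -1.7   1. ] t 13.65 F [0.2 0.  0.5]
scene 637 0.91
box rel TCP, stand axes 2/50/98% [[-37.9, -49.7, 66.5], [10.6, -21.7, 113.5], [65.2, 33.5, 236.0]]
top 58 None
box rel TCP, stand axes 2/50/98% [[-55.7, -48.8, 114.9], [6.5, -42.8, 122.3], [18.4, -30.0, 424.8]]
```

View pics/b_scene.png

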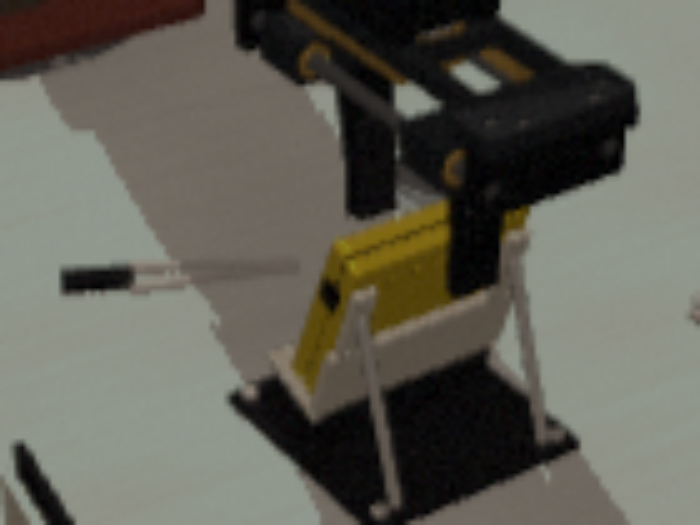

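The box is leaning back between the uprights, at crop (365, 290) and (515, 240), with its bottom on the ledge at (310, 380). I'll withdraw upward and check seating and centring.

step_arm([
  {"dx": 0,"dy": 0,"dz": -0.01,"spin": 0},
  {"dx": 0,"dy": 0,"dz": -0.02,"spin": 0},
  {"dx": 0,"dy": 0,"dz": -0.035,"spin": 0},
  {"dx": 0,"dy": 0,"dz": -0.035,"spin": 0},
  {"dx": 0,"dy": 0,"dz": -0.02,"spin": 0},
])

```text
time_s: 14.35
tool_pos: [0.5027, 0.0002, 0.2242]
ee_rot: [2.136, 2.298, 0.004]
contact_force: [1.1, -0.2, 0.4]
finger_gap: 0.744
grasp_force: 0.0
```

step_arm([
  {"dx": 0.035,"dy": 0.004,"dz": 0,"spin": 8.5},
  {"dx": 0.035,"dy": 0.005,"dz": 0,"spin": 8.5},
  {"dx": 0.035,"dy": 0.01,"dz": 0,"spin": 8.5},
  {"dx": 0.035,"dy": 0.0,"dz": 0,"spin": 8.5},
  {"dx": 0.03,"dy": -0.02,"dz": 0,"spin": 8.5},
])

```text
time_s: 14.85
tool_pos: [0.5397, 0.1717, 0.221]
ee_rot: [2.832, 1.359, 0.003]
contact_force: [-0.4, 0.0, 0.8]
finger_gap: 0.744
grasp_force: 0.0
```

step_arm([
  {"dx": 0.025,"dy": -0.025,"dz": 0,"spin": 8.5},
  {"dx": 0.025,"dy": -0.025,"dz": 0,"spin": 8.5},
  {"dx": 0.02,"dy": -0.03,"dz": 0,"spin": 8.5},
  {"dx": 0.015,"dy": -0.03,"dz": 0,"spin": 8.5},
  {"dx": 0.01,"dy": -0.03,"dz": 0,"spin": 8.5},
], jaw=0.045)

```text
time_s: 15.35
tool_pos: [0.5352, 0.344, 0.221]
ee_rot: [-3.132, -0.242, -0.001]
contact_force: [0.3, 0.1, 0.4]
finger_gap: 0.528
grasp_force: 0.0
```

```bash
cat > m5.py <<'E'
from h import *
go(534,330,200,4.3)
a=np.radians(4.2); c=np.array([490.8,-4.6])
for n in("top","scene"):
    f=eyes.grab_frame(n); P=cloud(f)*1000; s=seg("box_yellow",f); d=P[...,:2]-c
    q=np.stack([d@[np.cos(a),np.sin(a)],d@[-np.sin(a),np.cos(a)],P[...,2]],-1)
    m=s["pixels"]&(f["range_z"]>0)&(np.abs(q[...,:2]).max(-1)<75); k=q[m]
    print(n,s["p"],"ext",np.percentile(k,[1,99],axis=0).round(1).tolist())
    w=q[(q[...,2]>80)&~cv2.dilate(s["pixels"].astype(np.uint8),np.ones((3,3))).astype(bool)&(np.abs(q[...,:2]).max(-1)<60)&(f["range_z"]>0)]
    for sg in(-1,1): j=w[w[:,1]*sg>0]; print(" upright",len(j),j.mean(0).round(1) if len(j) else "")
    if n=="top":
        i=k[(k[:,2]>45)&(k[:,2]<108)]
        b=np.linalg.lstsq(np.c_[i[:,1],i[:,2],np.ones(len(i))],i[:,0],rcond=None)[0]
        for _ in range(3): i=i[abs(i[:,0]-np.c_[i[:,1],i[:,2],np.ones(len(i))]@b)<2.5]; b=np.linalg.lstsq(np.c_[i[:,1],i[:,2],np.ones(len(i))],i[:,0],rcond=None)[0]
        print(" face: tilt rad",np.arctan(b[1]).round(3),"yaw err",-b[0].round(3),"x at z=60",(b[1]*60+b[2]).round(1),len(i))
E
python3 m5.py
```

```text
pos [535.2 344.  221. ] yaw 8.85 tilt 0.05 | spin 4.55 tool d [-2.3 13.9 21. ] world d [ -1.2 -14.  -21. ] t 15.35 F [0.3 0.1 0.4]
top 0.58 ext [[-19.5, -44.7, 31.1], [32.0, 47.9, 124.8]]
 upright 0 
 upright 0 
 face: tilt rad 0.386 yaw err 0.001 x at z=60 -12.0 913
scene 0.82 ext [[-10.6, -46.1, 48.3], [33.0, 42.8, 124.2]]
 upright 43 [ 29.8 -41.   91.1]
 upright 44 [29.8 40.2 92.2]
```

Yellow is centred to about 1 mm and leaning at the support's angle. I'll nudge its foot home at the end. Now green.

step_arm([
  {"dx": 0,"dy": 0,"dz": 0,"spin": 4.5},
  {"dx": -0.003,"dy": 0.014,"dz": 0.02,"spin": 0},
  {"dx": 0,"dy": 0,"dz": 0.03,"spin": 0},
  {"dx": 0,"dy": 0,"dz": 0.02,"spin": 0},
  {"dx": 0,"dy": 0,"dz": 0,"spin": 0},
])

```text
time_s: 16.05
tool_pos: [0.5315, 0.3254, 0.1466]
ee_rot: [3.136, 0.128, -0.01]
contact_force: [-0.1, -0.4, -1.0]
finger_gap: 0.523
grasp_force: 0.0
```

step_arm([
  {"dx": 0,"dy": 0,"dz": 0.02,"spin": 0},
  {"dx": 0,"dy": 0,"dz": 0.025,"spin": 0},
  {"dx": 0,"dy": 0,"dz": 0.02,"spin": 0},
  {"dx": 0,"dy": 0,"dz": 0.013,"spin": 0},
  {"dx": 0,"dy": 0,"dz": 0,"spin": 0},
])

```text
time_s: 16.55
tool_pos: [0.5328, 0.3271, 0.071]
ee_rot: [3.138, 0.128, -0.004]
contact_force: [-0.2, -0.4, 0.3]
finger_gap: 0.517
grasp_force: 0.0
```

step_arm([
  {"dx": 0,"dy": 0,"dz": 0,"spin": 0},
  {"dx": 0,"dy": 0,"dz": 0,"spin": 0},
])

```text
time_s: 16.75
tool_pos: [0.5348, 0.3285, 0.0739]
ee_rot: [-3.138, -0.128, -0.004]
contact_force: [0.4, -0.1, -0.4]
finger_gap: 0.519
grasp_force: 0.0
```

```bash
python3 -c "
from h import *; go(533,330,73,4.3)"
```

```text
pos [534.8 328.5  73.9] yaw 4.67 tilt 0.16 | spin 0.37 tool d [-1.7 -1.6  0.9] world d [-1.8  1.5 -0.9] t 16.75 F [ 0.4 -0.1 -0.4]
```

step_arm([
  {"dx": 0,"dy": -0.0015,"dz": 0,"spin": 0},
  {"dx": 0,"dy": 0,"dz": 0,"spin": 0},
  {"dx": 0,"dy": 0,"dz": 0,"spin": 0},
  {"dx": 0,"dy": 0,"dz": 0,"spin": 0},
  {"dx": 0,"dy": 0,"dz": 0,"spin": 0},
], jaw=0.01)

```text
time_s: 17.25
tool_pos: [0.5335, 0.3297, 0.0722]
ee_rot: [-3.139, -0.128, -0.0]
contact_force: [0.4, -0.0, 1.5]
finger_gap: 0.226
grasp_force: 30.0
```

step_arm([
  {"dx": 0,"dy": 0,"dz": -0.02,"spin": 0},
  {"dx": 0,"dy": 0,"dz": -0.035,"spin": 0},
  {"dx": 0,"dy": 0,"dz": -0.035,"spin": 0},
  {"dx": 0,"dy": 0,"dz": -0.03,"spin": 0},
  {"dx": 0,"dy": 0,"dz": -0.02,"spin": 0},
])

```text
time_s: 17.75
tool_pos: [0.5342, 0.33, 0.2148]
ee_rot: [-3.138, -0.128, -0.004]
contact_force: [0.7, 0.4, -1.8]
finger_gap: 0.231
grasp_force: 30.0
```

step_arm([
  {"dx": 0,"dy": 0,"dz": 0,"spin": 4.5},
  {"dx": 0,"dy": 0,"dz": 0,"spin": 4.5},
  {"dx": 0,"dy": 0,"dz": 0,"spin": 0},
  {"dx": 0,"dy": 0,"dz": 0,"spin": 0},
])

```text
time_s: 18.15
tool_pos: [0.5331, 0.3295, 0.2116]
ee_rot: [3.139, -0.115, -0.001]
contact_force: [0.8, 1.2, -1.7]
finger_gap: 0.231
grasp_force: 30.0
```

```bash
python3 -c "
from h import *; go(541.6,-215.7,215,-4.3)"
```

```text
pos [533.1 329.5 211.6] yaw -4.21 tilt 0.04 | spin 0.09 tool d [ 49.3 543.   -3.4] world d [   8.5 -545.2    3.4] t 18.15 F [ 0.8  1.2 -1.7]
```

step_arm([
  {"dx": 0.002,"dy": 0.02,"dz": 0,"spin": 0},
  {"dx": 0.0036,"dy": 0.04,"dz": 0,"spin": 0},
  {"dx": 0.0036,"dy": 0.04,"dz": 0,"spin": 0},
  {"dx": 0.0036,"dy": 0.04,"dz": 0,"spin": 0},
  {"dx": 0.0036,"dy": 0.04,"dz": 0,"spin": 0},
])

```text
time_s: 18.65
tool_pos: [0.5358, 0.1474, 0.2117]
ee_rot: [3.139, -0.115, -0.001]
contact_force: [1.4, 0.2, -1.1]
finger_gap: 0.229
grasp_force: 30.0
```

step_arm([
  {"dx": 0.0036,"dy": 0.04,"dz": 0,"spin": 0},
  {"dx": 0.0036,"dy": 0.04,"dz": 0,"spin": 0},
  {"dx": 0.0036,"dy": 0.04,"dz": 0,"spin": 0},
  {"dx": 0.0036,"dy": 0.04,"dz": 0,"spin": 0},
  {"dx": 0.0036,"dy": 0.04,"dz": 0,"spin": 0},
])

```text
time_s: 19.15
tool_pos: [0.5387, -0.0535, 0.2119]
ee_rot: [-3.139, 0.116, 0.0]
contact_force: [1.0, 0.6, -0.3]
finger_gap: 0.23
grasp_force: 30.0
```

step_arm([
  {"dx": 0.0036,"dy": 0.04,"dz": 0,"spin": 0},
  {"dx": 0.0036,"dy": 0.04,"dz": 0,"spin": 0},
  {"dx": 0.0036,"dy": 0.04,"dz": 0,"spin": 0},
  {"dx": 0.003,"dy": 0.03,"dz": 0,"spin": 0},
  {"dx": 0.001,"dy": 0.013,"dz": 0,"spin": 0},
])

```text
time_s: 19.65
tool_pos: [0.541, -0.2183, 0.2117]
ee_rot: [3.139, -0.12, -0.001]
contact_force: [0.1, 0.2, -0.1]
finger_gap: 0.229
grasp_force: 30.0
```

step_arm([
  {"dx": 0,"dy": 0,"dz": 0.02,"spin": 0},
  {"dx": 0,"dy": 0,"dz": 0.025,"spin": 0},
  {"dx": 0,"dy": 0,"dz": 0.02,"spin": 0},
  {"dx": 0,"dy": 0,"dz": 0.01,"spin": 0},
  {"dx": 0,"dy": 0,"dz": 0,"spin": 0},
])

```text
time_s: 20.15
tool_pos: [0.5403, -0.2143, 0.1351]
ee_rot: [-3.137, 0.117, 0.005]
contact_force: [0.1, 0.6, -0.6]
finger_gap: 0.225
grasp_force: 30.0
```

step_arm([
  {"dx": 0,"dy": 0,"dz": 0,"spin": 0},
  {"dx": 0,"dy": 0,"dz": 0,"spin": 0},
  {"dx": 0,"dy": 0,"dz": 0,"spin": 0},
])

```text
time_s: 20.45
tool_pos: [0.5423, -0.2159, 0.1385]
ee_rot: [3.138, -0.118, 0.003]
contact_force: [0.1, 0.2, -0.9]
finger_gap: 0.224
grasp_force: 30.0
```

```bash
cat > m6.py <<'E'
from h import *
import sys
go(541.6,-215.7,73,-4.3)
T=np.array(r.read_state()["tool_pos"])*1000; a=np.radians(-4.3)
for n in("scene","top"):
    f=eyes.grab_frame(n); P=cloud(f)*1000; s=seg(sys.argv[1],f)
    if n=="scene": cv2.imwrite(f"pics/c_{sys.argv[1]}.png",cv2.resize(f["img"][180:340,110:290,::-1],None,fx=3.5,fy=3.5))
    if s is None: print(n,None); continue
    d=P[...,:2]-[535.5,-283]; q=np.stack([d@[np.cos(a),np.sin(a)],d@[-np.sin(a),np.cos(a)],P[...,2]],-1)[s["pixels"]&(f["range_z"]>0)]
    print(n,s["p"],"rack frame 2/98%",np.percentile(q,[2,98],axis=0).round(1).tolist())
d=T[:2]-[535.5,-283]; print("TCP rack frame",(d@[np.cos(a),np.sin(a)]).round(1),(d@[-np.sin(a),np.cos(a)]).round(1))
E
python3 m6.py box_green
```

```text
pos [ 542.3 -215.9  138.5] yaw -4.31 tilt 0.13 | spin -0.01 tool d [-0.7 -0.1 65.5] world d [ -0.7   0.2 -65.5] t 20.45 F [ 0.1  0.2 -0.9]
scene 0.66 rack frame 2/98% [[-36.1, 57.0, 78.9], [49.8, 77.1, 169.7]]
top None
TCP rack frame 1.7 67.5
```

View pics/c_box_green.png

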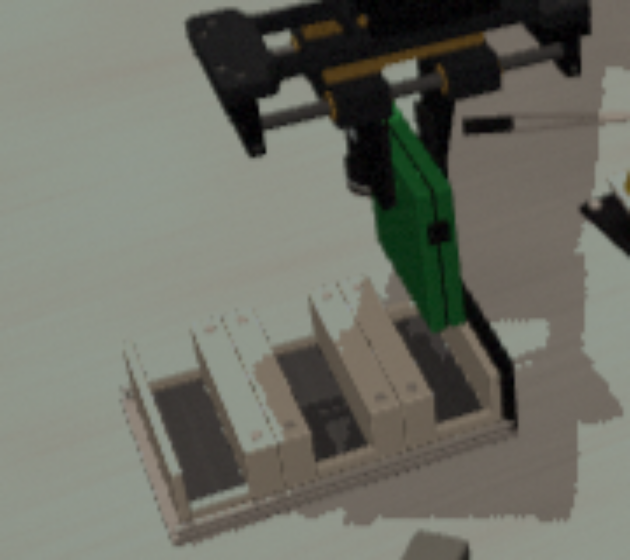

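The green box hangs square over the slot next to the black plate, crop (440, 320) against plate (495, 350). Lowering with 1–2 mm corrections.

step_arm([
  {"dx": -0.002,"dy": -0.001,"dz": 0,"spin": 0},
  {"dx": 0,"dy": 0,"dz": 0.012,"spin": 0},
  {"dx": 0,"dy": 0,"dz": 0.015,"spin": 0},
  {"dx": 0,"dy": 0,"dz": 0.01,"spin": 0},
  {"dx": 0,"dy": 0,"dz": 0,"spin": 0},
])

```text
time_s: 21.15
tool_pos: [0.5375, -0.2133, 0.0967]
ee_rot: [-3.137, 0.119, 0.008]
contact_force: [-1.0, 0.3, 0.1]
finger_gap: 0.229
grasp_force: 30.0
```

step_arm([
  {"dx": 0,"dy": 0,"dz": 0.01,"spin": 0},
  {"dx": 0,"dy": 0,"dz": 0.008,"spin": 0},
  {"dx": 0,"dy": 0,"dz": 0.004,"spin": 0},
  {"dx": 0,"dy": 0,"dz": 0,"spin": 0},
  {"dx": 0,"dy": 0,"dz": 0,"spin": 0},
])

```text
time_s: 21.65
tool_pos: [0.5396, -0.2145, 0.0781]
ee_rot: [3.139, -0.119, 0.0]
contact_force: [0.6, -0.5, -0.1]
finger_gap: 0.227
grasp_force: 30.0
```

step_arm([
  {"dx": 0,"dy": 0,"dz": 0.002,"spin": 0},
  {"dx": 0,"dy": 0,"dz": 0.002,"spin": 0},
  {"dx": 0,"dy": 0,"dz": 0,"spin": 0},
  {"dx": 0,"dy": 0,"dz": 0,"spin": 0},
])

```text
time_s: 22.05
tool_pos: [0.5395, -0.2144, 0.074]
ee_rot: [-3.139, 0.119, 0.0]
contact_force: [-1.1, -0.2, -1.0]
finger_gap: 0.228
grasp_force: 30.0
```

step_arm([
  {"dx": 0,"dy": 0,"dz": 0.001,"spin": 0},
  {"dx": 0,"dy": 0,"dz": 0.001,"spin": 0},
  {"dx": 0,"dy": 0,"dz": 0,"spin": 0},
  {"dx": 0,"dy": 0,"dz": 0,"spin": 0},
])

```text
time_s: 22.45
tool_pos: [0.5397, -0.2145, 0.0722]
ee_rot: [3.139, -0.119, 0.001]
contact_force: [0.3, 0.1, 0.4]
finger_gap: 0.231
grasp_force: 30.0
```

step_arm([
  {"dx": 0,"dy": 0,"dz": 0.001,"spin": 0},
  {"dx": 0,"dy": 0,"dz": 0,"spin": 0},
  {"dx": 0,"dy": 0,"dz": 0,"spin": 0},
])

```text
time_s: 22.75
tool_pos: [0.5398, -0.2145, 0.0722]
ee_rot: [3.139, -0.119, 0.001]
contact_force: [-2.6, 1.6, 6.6]
finger_gap: 0.232
grasp_force: 30.0
```

step_arm([
  {"dx": 0,"dy": 0,"dz": 0,"spin": 0},
  {"dx": 0,"dy": 0,"dz": 0,"spin": 0},
  {"dx": 0,"dy": 0,"dz": 0,"spin": 0},
  {"dx": 0,"dy": 0,"dz": -0.015,"spin": 0},
  {"dx": 0,"dy": 0,"dz": -0.03,"spin": 0},
], jaw=0.045)

```text
time_s: 23.25
tool_pos: [0.5375, -0.2134, 0.1144]
ee_rot: [-3.137, 0.119, 0.008]
contact_force: [0.4, -0.4, -0.7]
finger_gap: 0.506
grasp_force: 0.0
```

step_arm([
  {"dx": 0,"dy": 0,"dz": -0.035,"spin": 0},
  {"dx": 0,"dy": 0,"dz": -0.035,"spin": 0},
  {"dx": 0,"dy": 0,"dz": -0.03,"spin": 0},
  {"dx": -0.0024,"dy": -0.03,"dz": 0,"spin": 0},
  {"dx": -0.0036,"dy": -0.044,"dz": 0,"spin": 0},
])

```text
time_s: 23.75
tool_pos: [0.5401, -0.1416, 0.219]
ee_rot: [3.137, -0.124, 0.007]
contact_force: [0.2, 0.3, -0.0]
finger_gap: 0.517
grasp_force: 0.0
```

step_arm([
  {"dx": -0.0036,"dy": -0.044,"dz": 0,"spin": 0},
  {"dx": -0.0036,"dy": -0.044,"dz": 0,"spin": 0},
  {"dx": -0.0036,"dy": -0.044,"dz": 0,"spin": 0},
  {"dx": -0.0036,"dy": -0.044,"dz": 0,"spin": 0},
  {"dx": -0.0036,"dy": -0.044,"dz": 0,"spin": 0},
])

```text
time_s: 24.25
tool_pos: [0.5377, 0.0823, 0.2174]
ee_rot: [-3.139, 0.119, -0.002]
contact_force: [0.6, 0.7, -0.4]
finger_gap: 0.518
grasp_force: 0.0
```

step_arm([
  {"dx": -0.0036,"dy": -0.044,"dz": 0,"spin": 0},
  {"dx": -0.0036,"dy": -0.044,"dz": 0,"spin": 0},
  {"dx": -0.0036,"dy": -0.044,"dz": 0,"spin": 0},
  {"dx": -0.0036,"dy": -0.044,"dz": 0,"spin": 0},
  {"dx": 0,"dy": -0.0064,"dz": 0,"spin": -4.3},
])

```text
time_s: 24.75
tool_pos: [0.5365, 0.2682, 0.2173]
ee_rot: [-3.139, -0.007, -0.002]
contact_force: [0.4, -1.1, -0.7]
finger_gap: 0.518
grasp_force: 0.0
```

step_arm([
  {"dx": 0,"dy": 0,"dz": 0,"spin": -4.3},
  {"dx": 0,"dy": 0,"dz": 0.02,"spin": 0},
  {"dx": 0,"dy": 0,"dz": 0.03,"spin": 0},
  {"dx": 0,"dy": 0,"dz": 0.02,"spin": 0},
  {"dx": 0,"dy": 0,"dz": 0,"spin": 0},
])

```text
time_s: 25.25
tool_pos: [0.535, 0.2628, 0.1433]
ee_rot: [3.138, 0.117, -0.009]
contact_force: [-1.4, -0.5, -0.6]
finger_gap: 0.517
grasp_force: 0.0
```

step_arm([
  {"dx": 0,"dy": 0,"dz": 0,"spin": 0},
  {"dx": 0,"dy": 0,"dz": 0,"spin": 0},
  {"dx": 0,"dy": 0,"dz": 0,"spin": 0},
])

```text
time_s: 25.55
tool_pos: [0.5384, 0.2639, 0.1481]
ee_rot: [-3.139, -0.117, -0.005]
contact_force: [0.2, 0.0, 0.6]
finger_gap: 0.52
grasp_force: 0.0
```

```bash
python3 -c "
from h import *; go(537,263.5,73,4.3)
for n in('top','scene'):
  f=eyes.grab_frame(n)
  for b,a,c in(('box_green',-4.3,(535.5,-283)),('box_yellow',4.2,(490.8,-4.6))):
    s=seg(b,f);a=np.radians(a)
    if s is None: print(n,b,None);continue
    d=cloud(f)*1000; d=d[s['pixels']&(f['range_z']>0)]; e=d[:,:2]-c
    q=np.c_[e@[np.cos(a),np.sin(a)],e@[-np.sin(a),np.cos(a)],d[:,2]];print(n,b,np.percentile(q,[2,98],axis=0).round(1).tolist())
"
```

```text
pos [538.4 263.9 148.1] yaw 4.27 tilt 0.18 | spin -0.03 tool d [-1.4  0.3 75.1] world d [ -1.4  -0.4 -75.1] t 25.55 F [0.2 0.  0.6]
top box_green [[-46.8, 59.9, 18.6], [42.6, 79.3, 104.8]]
top box_yellow [[-19.1, -44.6, 41.5], [30.7, 45.1, 124.3]]
scene box_green [[-39.4, 58.7, 18.3], [47.2, 78.0, 104.1]]
scene box_yellow None
```

Green is down in the first rack slot (top at z ≈ 0.104, as in the tray). Now red.

step_arm([
  {"dx": -0.001,"dy": 0,"dz": 0.02,"spin": 0},
  {"dx": 0,"dy": 0,"dz": 0.025,"spin": 0},
  {"dx": 0,"dy": 0,"dz": 0.02,"spin": 0},
  {"dx": 0,"dy": 0,"dz": 0.01,"spin": 0},
  {"dx": 0,"dy": 0,"dz": 0,"spin": 0},
])

```text
time_s: 26.35
tool_pos: [0.5349, 0.263, 0.0693]
ee_rot: [3.138, 0.117, -0.005]
contact_force: [-1.0, 0.4, 0.1]
finger_gap: 0.513
grasp_force: 0.0
```

step_arm([
  {"dx": 0,"dy": 0,"dz": 0,"spin": 0},
  {"dx": 0,"dy": 0,"dz": 0,"spin": 0},
  {"dx": 0,"dy": 0,"dz": 0,"spin": 0},
])

```text
time_s: 26.65
tool_pos: [0.5371, 0.2638, 0.0724]
ee_rot: [-3.139, -0.117, -0.003]
contact_force: [0.1, 0.5, 0.1]
finger_gap: 0.521
grasp_force: 0.0
```

step_arm([
  {"dx": 0,"dy": 0,"dz": 0,"spin": 0},
  {"dx": 0,"dy": 0,"dz": 0,"spin": 0},
  {"dx": 0,"dy": 0,"dz": 0,"spin": 0},
  {"dx": 0,"dy": 0,"dz": 0,"spin": 0},
  {"dx": 0,"dy": 0,"dz": 0,"spin": 0},
], jaw=0.01)

```text
time_s: 27.15
tool_pos: [0.5362, 0.2635, 0.0711]
ee_rot: [-3.139, -0.117, 0.0]
contact_force: [0.7, 1.0, 0.3]
finger_gap: 0.23
grasp_force: 29.8
```

step_arm([
  {"dx": 0,"dy": 0,"dz": -0.02,"spin": 0},
  {"dx": 0,"dy": 0,"dz": -0.035,"spin": 0},
  {"dx": 0,"dy": 0,"dz": -0.035,"spin": 0},
  {"dx": 0,"dy": 0,"dz": -0.035,"spin": 0},
  {"dx": 0,"dy": 0,"dz": -0.025,"spin": 0},
])

```text
time_s: 27.65
tool_pos: [0.5368, 0.2637, 0.2237]
ee_rot: [-3.139, -0.117, -0.004]
contact_force: [0.8, 0.5, -0.9]
finger_gap: 0.231
grasp_force: 29.8
```

step_arm([
  {"dx": 0,"dy": 0,"dz": 0,"spin": 4.3},
  {"dx": 0,"dy": 0,"dz": 0,"spin": 4.3},
  {"dx": 0,"dy": 0,"dz": 0,"spin": 0},
  {"dx": 0,"dy": 0,"dz": 0,"spin": 0},
])

```text
time_s: 28.05
tool_pos: [0.5359, 0.2634, 0.2206]
ee_rot: [3.139, -0.116, -0.001]
contact_force: [-0.7, -0.1, -1.2]
finger_gap: 0.229
grasp_force: 29.8
```

```bash
python3 -c "
from h import *; go(535,-282.5,220,-4.3)"
```

```text
pos [535.9 263.4 220.6] yaw -4.22 tilt 0.05 | spin 0.08 tool d [ 40.  544.4   0.6] world d [  -0.9 -545.9   -0.6] t 28.05 F [-0.7 -0.1 -1.2]
```

step_arm([
  {"dx": 0.0015,"dy": 0.02,"dz": 0,"spin": 0},
  {"dx": 0.003,"dy": 0.04,"dz": 0,"spin": 0},
  {"dx": 0.003,"dy": 0.04,"dz": 0,"spin": 0},
  {"dx": 0.003,"dy": 0.04,"dz": 0,"spin": 0},
  {"dx": 0.003,"dy": 0.04,"dz": 0,"spin": 0},
])

```text
time_s: 28.55
tool_pos: [0.5357, 0.0816, 0.2207]
ee_rot: [3.139, -0.115, -0.001]
contact_force: [1.3, -0.4, -0.6]
finger_gap: 0.225
grasp_force: 29.8
```

step_arm([
  {"dx": 0.003,"dy": 0.04,"dz": 0,"spin": 0},
  {"dx": 0.003,"dy": 0.04,"dz": 0,"spin": 0},
  {"dx": 0.003,"dy": 0.04,"dz": 0,"spin": 0},
  {"dx": 0.003,"dy": 0.04,"dz": 0,"spin": 0},
  {"dx": 0.003,"dy": 0.04,"dz": 0,"spin": 0},
])

```text
time_s: 29.05
tool_pos: [0.5355, -0.1192, 0.2207]
ee_rot: [-3.139, 0.116, 0.001]
contact_force: [0.1, 0.7, -1.0]
finger_gap: 0.227
grasp_force: 29.8
```

step_arm([
  {"dx": 0.003,"dy": 0.04,"dz": 0,"spin": 0},
  {"dx": 0.003,"dy": 0.04,"dz": 0,"spin": 0},
  {"dx": 0.003,"dy": 0.04,"dz": 0,"spin": 0},
  {"dx": 0.002,"dy": 0.03,"dz": 0,"spin": 0},
  {"dx": 0.0005,"dy": 0.0144,"dz": 0,"spin": 0},
])

```text
time_s: 29.55
tool_pos: [0.5343, -0.285, 0.2204]
ee_rot: [3.139, -0.12, -0.001]
contact_force: [0.9, -0.2, -0.0]
finger_gap: 0.227
grasp_force: 29.8
```

step_arm([
  {"dx": 0,"dy": 0,"dz": 0.02,"spin": 0},
  {"dx": 0,"dy": 0,"dz": 0.03,"spin": 0},
  {"dx": 0,"dy": 0,"dz": 0.025,"spin": 0},
  {"dx": 0,"dy": 0,"dz": 0.01,"spin": 0},
  {"dx": 0,"dy": 0,"dz": 0,"spin": 0},
])

```text
time_s: 30.05
tool_pos: [0.5339, -0.2811, 0.134]
ee_rot: [-3.137, 0.117, 0.005]
contact_force: [0.1, 0.2, 0.1]
finger_gap: 0.225
grasp_force: 29.8
```

step_arm([
  {"dx": 0,"dy": 0,"dz": 0,"spin": 0},
  {"dx": 0,"dy": 0,"dz": 0,"spin": 0},
  {"dx": 0,"dy": 0,"dz": 0,"spin": 0},
])

```text
time_s: 30.35
tool_pos: [0.5359, -0.2829, 0.1378]
ee_rot: [3.138, -0.118, 0.004]
contact_force: [-0.0, -1.4, -1.1]
finger_gap: 0.229
grasp_force: 29.8
```

```bash
sed -i 's/541.6,-215.7,73/534.6,-282.3,72/' m6.py; python3 m6.py box_red
```

```text
pos [ 535.9 -282.9  137.8] yaw -4.31 tilt 0.16 | spin -0.01 tool d [-1.4 -0.5 65.8] world d [ -1.3   0.6 -65.8] t 30.35 F [-0.  -1.4 -1.1]
scene 0.73 rack frame 2/98% [[-31.9, -10.3, 79.5], [51.2, 10.0, 170.7]]
top None
TCP rack frame 0.4 0.1
```

View pics/c_box_red.png

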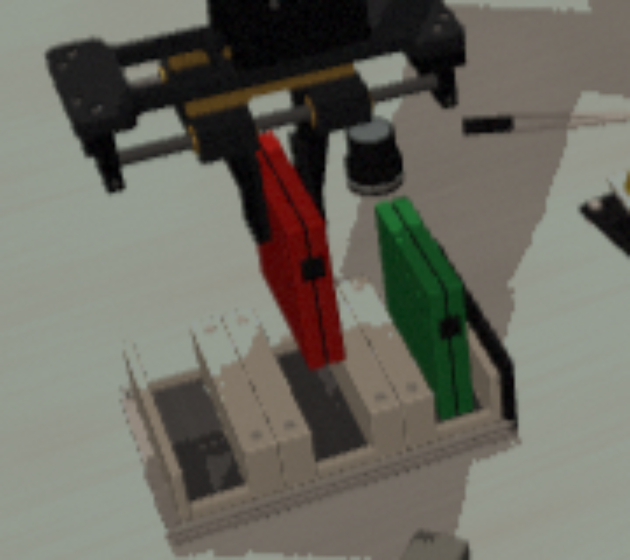

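Green stands fully down at crop (425, 310). Red hangs over the middle slot, crop (320, 360), about 4 mm too far in +x.

step_arm([
  {"dx": -0.004,"dy": -0.0005,"dz": 0,"spin": 0},
  {"dx": 0,"dy": 0,"dz": 0.012,"spin": 0},
  {"dx": 0,"dy": 0,"dz": 0.015,"spin": 0},
  {"dx": 0,"dy": 0,"dz": 0.01,"spin": 0},
  {"dx": 0,"dy": 0,"dz": 0,"spin": 0},
])

```text
time_s: 31.05
tool_pos: [0.5292, -0.2804, 0.0957]
ee_rot: [-3.136, 0.119, 0.007]
contact_force: [0.1, 0.2, -1.2]
finger_gap: 0.23
grasp_force: 29.8
```

step_arm([
  {"dx": 0,"dy": 0,"dz": 0.01,"spin": 0},
  {"dx": 0,"dy": 0,"dz": 0.008,"spin": 0},
  {"dx": 0,"dy": 0,"dz": 0.006,"spin": 0},
  {"dx": 0,"dy": 0,"dz": 0,"spin": 0},
  {"dx": 0,"dy": 0,"dz": 0,"spin": 0},
])

```text
time_s: 31.55
tool_pos: [0.5311, -0.2816, 0.075]
ee_rot: [-3.139, 0.119, 0.0]
contact_force: [-0.7, -0.3, -1.3]
finger_gap: 0.227
grasp_force: 29.8
```

step_arm([
  {"dx": 0,"dy": 0,"dz": 0.002,"spin": 0},
  {"dx": 0,"dy": 0,"dz": 0,"spin": 0},
  {"dx": 0,"dy": 0,"dz": 0,"spin": 0},
  {"dx": 0,"dy": 0,"dz": 0,"spin": 0},
])

```text
time_s: 31.95
tool_pos: [0.5311, -0.2817, 0.0733]
ee_rot: [3.139, -0.119, 0.0]
contact_force: [0.2, 0.4, 0.1]
finger_gap: 0.231
grasp_force: 29.8
```

step_arm([
  {"dx": 0,"dy": 0,"dz": 0.001,"spin": 0},
  {"dx": 0,"dy": 0,"dz": 0.001,"spin": 0},
  {"dx": 0,"dy": 0,"dz": 0,"spin": 0},
  {"dx": 0,"dy": 0,"dz": 0,"spin": 0},
])

```text
time_s: 32.35
tool_pos: [0.5311, -0.2817, 0.0711]
ee_rot: [3.139, -0.119, 0.0]
contact_force: [0.3, 0.0, -0.0]
finger_gap: 0.226
grasp_force: 29.8
```

step_arm([
  {"dx": 0,"dy": 0,"dz": 0.0008,"spin": 0},
  {"dx": 0,"dy": 0,"dz": 0,"spin": 0},
  {"dx": 0,"dy": 0,"dz": 0,"spin": 0},
])

```text
time_s: 32.65
tool_pos: [0.5312, -0.2817, 0.071]
ee_rot: [3.139, -0.119, 0.0]
contact_force: [-1.8, 0.9, 5.9]
finger_gap: 0.231
grasp_force: 29.8
```

step_arm([
  {"dx": 0,"dy": 0,"dz": 0,"spin": 0},
  {"dx": 0,"dy": 0,"dz": 0,"spin": 0},
  {"dx": 0,"dy": 0,"dz": 0,"spin": 0},
  {"dx": 0,"dy": 0,"dz": -0.015,"spin": 0},
  {"dx": 0,"dy": 0,"dz": -0.03,"spin": 0},
], jaw=0.045)

```text
time_s: 33.15
tool_pos: [0.5292, -0.2803, 0.1135]
ee_rot: [-3.136, 0.119, 0.008]
contact_force: [0.8, -0.4, 0.1]
finger_gap: 0.505
grasp_force: 0.0
```

step_arm([
  {"dx": 0,"dy": 0,"dz": -0.035,"spin": 0},
  {"dx": 0,"dy": 0,"dz": -0.035,"spin": 0},
  {"dx": 0,"dy": 0,"dz": -0.03,"spin": 0},
  {"dx": -0.0015,"dy": -0.03,"dz": 0,"spin": 0},
  {"dx": -0.0022,"dy": -0.044,"dz": 0,"spin": 0},
])

```text
time_s: 33.65
tool_pos: [0.5338, -0.2091, 0.2183]
ee_rot: [3.137, -0.124, 0.007]
contact_force: [-0.2, 0.8, -0.7]
finger_gap: 0.519
grasp_force: 0.0
```

step_arm([
  {"dx": -0.0022,"dy": -0.044,"dz": 0,"spin": 0},
  {"dx": -0.0022,"dy": -0.044,"dz": 0,"spin": 0},
  {"dx": -0.0022,"dy": -0.044,"dz": 0,"spin": 0},
  {"dx": -0.0022,"dy": -0.044,"dz": 0,"spin": 0},
  {"dx": -0.0022,"dy": -0.044,"dz": 0,"spin": 0},
])

```text
time_s: 34.15
tool_pos: [0.5386, 0.0144, 0.2167]
ee_rot: [3.139, -0.119, 0.003]
contact_force: [0.7, -0.5, 1.0]
finger_gap: 0.517
grasp_force: 0.0
```

step_arm([
  {"dx": -0.0022,"dy": -0.044,"dz": 0,"spin": 0},
  {"dx": -0.0022,"dy": -0.044,"dz": 0,"spin": 0},
  {"dx": -0.0022,"dy": -0.044,"dz": 0,"spin": 0},
  {"dx": -0.0022,"dy": -0.044,"dz": 0,"spin": 0},
  {"dx": 0,"dy": -0.008,"dz": 0,"spin": -4.3},
])

```text
time_s: 34.65
tool_pos: [0.5433, 0.2013, 0.2166]
ee_rot: [-3.14, -0.007, -0.002]
contact_force: [-0.7, -0.6, 0.3]
finger_gap: 0.52
grasp_force: 0.0
```

step_arm([
  {"dx": 0,"dy": 0,"dz": 0,"spin": -4.3},
  {"dx": 0,"dy": 0,"dz": 0.02,"spin": 0},
  {"dx": 0,"dy": 0,"dz": 0.03,"spin": 0},
  {"dx": 0,"dy": 0,"dz": 0.02,"spin": 0},
  {"dx": 0,"dy": 0,"dz": 0,"spin": 0},
])

```text
time_s: 35.15
tool_pos: [0.5415, 0.1964, 0.1427]
ee_rot: [3.138, 0.117, -0.009]
contact_force: [-0.9, 0.1, -0.2]
finger_gap: 0.518
grasp_force: 0.0
```

step_arm([
  {"dx": 0,"dy": 0,"dz": 0,"spin": 0},
  {"dx": 0,"dy": 0,"dz": 0,"spin": 0},
  {"dx": 0,"dy": 0,"dz": 0,"spin": 0},
])

```text
time_s: 35.45
tool_pos: [0.5449, 0.197, 0.1472]
ee_rot: [-3.139, -0.117, -0.005]
contact_force: [-0.7, -0.6, -0.3]
finger_gap: 0.515
grasp_force: 0.0
```

```bash
python3 -c "
from h import *; go(543,197,72,4.3)"
```

```text
pos [544.9 197.  147.2] yaw 4.26 tilt 0.18 | spin -0.04 tool d [-1.9 -0.1 75.2] world d [ -1.9  -0.  -75.2] t 35.45 F [-0.7 -0.6 -0.3]
```

step_arm([
  {"dx": -0.001,"dy": 0,"dz": 0.02,"spin": 0},
  {"dx": 0,"dy": 0,"dz": 0.025,"spin": 0},
  {"dx": 0,"dy": 0,"dz": 0.02,"spin": 0},
  {"dx": 0,"dy": 0,"dz": 0.01,"spin": 0},
  {"dx": 0,"dy": 0,"dz": 0,"spin": 0},
])

```text
time_s: 35.95
tool_pos: [0.542, 0.1965, 0.0694]
ee_rot: [3.139, 0.117, -0.003]
contact_force: [0.2, -0.4, -0.6]
finger_gap: 0.515
grasp_force: 0.0
```

step_arm([
  {"dx": 0,"dy": 0,"dz": 0,"spin": 0},
  {"dx": 0,"dy": 0,"dz": 0,"spin": 0},
  {"dx": 0,"dy": 0,"dz": 0,"spin": 0},
])

```text
time_s: 36.25
tool_pos: [0.5437, 0.1969, 0.0716]
ee_rot: [-3.139, -0.117, -0.003]
contact_force: [0.1, 0.4, -0.1]
finger_gap: 0.516
grasp_force: 0.0
```

step_arm([
  {"dx": 0,"dy": 0,"dz": 0,"spin": 0},
  {"dx": 0,"dy": 0,"dz": 0,"spin": 0},
  {"dx": 0,"dy": 0,"dz": 0,"spin": 0},
  {"dx": 0,"dy": 0,"dz": 0,"spin": 0},
  {"dx": 0,"dy": 0,"dz": 0,"spin": 0},
], jaw=0.01)

```text
time_s: 36.75
tool_pos: [0.5427, 0.1967, 0.0702]
ee_rot: [-3.139, -0.117, 0.0]
contact_force: [0.4, 0.7, 0.1]
finger_gap: 0.23
grasp_force: 29.9
```

step_arm([
  {"dx": 0,"dy": 0,"dz": -0.02,"spin": 0},
  {"dx": 0,"dy": 0,"dz": -0.035,"spin": 0},
  {"dx": 0,"dy": 0,"dz": -0.035,"spin": 0},
  {"dx": 0,"dy": 0,"dz": -0.035,"spin": 0},
  {"dx": 0,"dy": 0,"dz": -0.025,"spin": 0},
])

```text
time_s: 37.25
tool_pos: [0.5433, 0.1969, 0.2228]
ee_rot: [-3.139, -0.117, -0.004]
contact_force: [1.0, 0.8, -1.2]
finger_gap: 0.23
grasp_force: 29.9
```

step_arm([
  {"dx": 0,"dy": 0,"dz": 0,"spin": 4.3},
  {"dx": 0,"dy": 0,"dz": 0,"spin": 4.3},
  {"dx": 0,"dy": 0,"dz": 0,"spin": 0},
  {"dx": 0,"dy": 0,"dz": 0,"spin": 0},
])

```text
time_s: 37.65
tool_pos: [0.5424, 0.1967, 0.2197]
ee_rot: [3.139, -0.116, -0.001]
contact_force: [-0.9, 0.4, -1.4]
finger_gap: 0.228
grasp_force: 29.9
```

```bash
python3 -c "
from h import *; go(528,-350.1,220,-4.3)"
```

```text
pos [542.4 196.7 219.7] yaw -4.22 tilt 0.06 | spin 0.08 tool d [ 2.670e+01  5.463e+02 -3.000e-01] world d [-1.440e+01 -5.468e+02  3.000e-01] t 37.65 F [-0.9  0.4 -1.4]
```

step_arm([
  {"dx": 0.001,"dy": 0.02,"dz": 0,"spin": 0},
  {"dx": 0.002,"dy": 0.04,"dz": 0,"spin": 0},
  {"dx": 0.002,"dy": 0.04,"dz": 0,"spin": 0},
  {"dx": 0.002,"dy": 0.04,"dz": 0,"spin": 0},
  {"dx": 0.002,"dy": 0.04,"dz": 0,"spin": 0},
])

```text
time_s: 38.15
tool_pos: [0.5376, 0.0152, 0.2199]
ee_rot: [-3.139, 0.115, 0.001]
contact_force: [0.6, -0.4, -1.1]
finger_gap: 0.226
grasp_force: 29.9
```

step_arm([
  {"dx": 0.002,"dy": 0.04,"dz": 0,"spin": 0},
  {"dx": 0.002,"dy": 0.04,"dz": 0,"spin": 0},
  {"dx": 0.002,"dy": 0.04,"dz": 0,"spin": 0},
  {"dx": 0.002,"dy": 0.04,"dz": 0,"spin": 0},
  {"dx": 0.002,"dy": 0.04,"dz": 0,"spin": 0},
])

```text
time_s: 38.65
tool_pos: [0.5325, -0.1851, 0.2199]
ee_rot: [-3.139, 0.116, 0.001]
contact_force: [0.6, 0.3, -0.9]
finger_gap: 0.224
grasp_force: 29.9
```

step_arm([
  {"dx": 0.002,"dy": 0.04,"dz": 0,"spin": 0},
  {"dx": 0.002,"dy": 0.04,"dz": 0,"spin": 0},
  {"dx": 0.002,"dy": 0.04,"dz": 0,"spin": 0},
  {"dx": 0.001,"dy": 0.03,"dz": 0,"spin": 0},
  {"dx": 0.0005,"dy": 0.0163,"dz": 0,"spin": 0},
])

```text
time_s: 39.15
tool_pos: [0.5271, -0.3524, 0.2195]
ee_rot: [-3.139, 0.12, 0.001]
contact_force: [0.1, -0.0, -1.8]
finger_gap: 0.226
grasp_force: 29.9
```

step_arm([
  {"dx": 0,"dy": 0,"dz": 0.02,"spin": 0},
  {"dx": 0,"dy": 0,"dz": 0.03,"spin": 0},
  {"dx": 0,"dy": 0,"dz": 0.025,"spin": 0},
  {"dx": 0,"dy": 0,"dz": 0.01,"spin": 0},
  {"dx": 0,"dy": 0,"dz": 0,"spin": 0},
])

```text
time_s: 39.65
tool_pos: [0.527, -0.3485, 0.1331]
ee_rot: [-3.137, 0.117, 0.005]
contact_force: [-0.3, 0.2, -1.2]
finger_gap: 0.232
grasp_force: 29.9
```

step_arm([
  {"dx": 0,"dy": 0,"dz": 0,"spin": 0},
  {"dx": 0,"dy": 0,"dz": 0,"spin": 0},
  {"dx": 0,"dy": 0,"dz": 0,"spin": 0},
])

```text
time_s: 39.95
tool_pos: [0.5288, -0.3506, 0.137]
ee_rot: [3.138, -0.118, 0.004]
contact_force: [-0.3, 1.2, -0.8]
finger_gap: 0.227
grasp_force: 29.9
```

```bash
sed -i 's/534.6,-282.3,72/529.5,-350.1,71/' m6.py; python3 m6.py box_blue
```

```text
pos [ 528.8 -350.6  137. ] yaw -4.31 tilt 0.16 | spin -0.01 tool d [ 0.7 -0.6 66. ] world d [  0.7   0.5 -66. ] t 39.95 F [-0.3  1.2 -0.8]
scene 0.88 rack frame 2/98% [[-42.6, -78.2, 45.3], [47.8, -57.2, 171.6]]
top None
TCP rack frame -1.6 -67.9
```

View pics/c_box_blue.png

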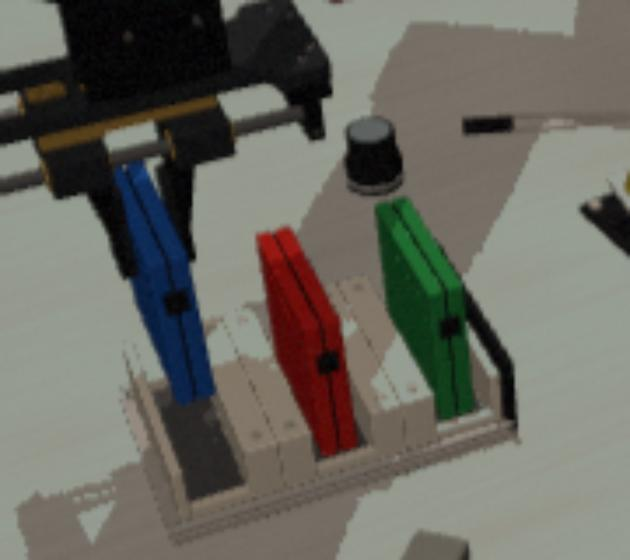

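Red and green are down in their slots. Blue hangs over the last slot, crop (195, 395).

step_arm([
  {"dx": -0.0005,"dy": -0.0005,"dz": 0,"spin": 0},
  {"dx": 0,"dy": 0,"dz": 0.012,"spin": 0},
  {"dx": 0,"dy": 0,"dz": 0.015,"spin": 0},
  {"dx": 0,"dy": 0,"dz": 0.01,"spin": 0},
  {"dx": 0,"dy": 0,"dz": 0,"spin": 0},
])

```text
time_s: 40.65
tool_pos: [0.5257, -0.348, 0.0947]
ee_rot: [-3.136, 0.119, 0.007]
contact_force: [-0.5, 0.6, -1.7]
finger_gap: 0.231
grasp_force: 29.9
```

step_arm([
  {"dx": 0,"dy": 0,"dz": 0.01,"spin": 0},
  {"dx": 0,"dy": 0,"dz": 0.008,"spin": 0},
  {"dx": 0,"dy": 0,"dz": 0.007,"spin": 0},
  {"dx": 0,"dy": 0,"dz": 0,"spin": 0},
  {"dx": 0,"dy": 0,"dz": 0,"spin": 0},
])

```text
time_s: 41.15
tool_pos: [0.5274, -0.3494, 0.0731]
ee_rot: [-3.139, 0.119, 0.0]
contact_force: [0.6, -0.2, -1.3]
finger_gap: 0.23
grasp_force: 29.9
```

step_arm([
  {"dx": 0,"dy": 0,"dz": 0.001,"spin": 0},
  {"dx": 0,"dy": 0,"dz": 0.001,"spin": 0},
  {"dx": 0,"dy": 0,"dz": 0,"spin": 0},
  {"dx": 0,"dy": 0,"dz": 0,"spin": 0},
])

```text
time_s: 41.55
tool_pos: [0.5275, -0.3495, 0.0714]
ee_rot: [3.139, -0.119, 0.0]
contact_force: [-0.4, 0.6, 0.4]
finger_gap: 0.223
grasp_force: 29.9
```

step_arm([
  {"dx": 0,"dy": 0,"dz": 0.001,"spin": 0},
  {"dx": 0,"dy": 0,"dz": 0,"spin": 0},
  {"dx": 0,"dy": 0,"dz": 0,"spin": 0},
])

```text
time_s: 41.85
tool_pos: [0.5275, -0.3495, 0.0703]
ee_rot: [3.139, -0.119, 0.0]
contact_force: [0.4, -0.5, -1.7]
finger_gap: 0.228
grasp_force: 29.9
```

step_arm([
  {"dx": 0,"dy": 0,"dz": 0.001,"spin": 0},
  {"dx": 0,"dy": 0,"dz": 0,"spin": 0},
  {"dx": 0,"dy": 0,"dz": 0,"spin": 0},
])

```text
time_s: 42.15
tool_pos: [0.5275, -0.3495, 0.0702]
ee_rot: [3.139, -0.119, 0.0]
contact_force: [-2.3, 1.8, 4.7]
finger_gap: 0.226
grasp_force: 29.9
```

step_arm([
  {"dx": 0,"dy": 0,"dz": 0,"spin": 0},
  {"dx": 0,"dy": 0,"dz": 0,"spin": 0},
  {"dx": 0,"dy": 0,"dz": 0,"spin": 0},
  {"dx": 0,"dy": 0,"dz": -0.015,"spin": 0},
  {"dx": 0,"dy": 0,"dz": -0.03,"spin": 0},
], jaw=0.045)

```text
time_s: 42.65
tool_pos: [0.5257, -0.3481, 0.1124]
ee_rot: [-3.136, 0.119, 0.007]
contact_force: [-0.2, -1.2, -0.3]
finger_gap: 0.503
grasp_force: 0.0
```

step_arm([
  {"dx": 0,"dy": 0,"dz": -0.035,"spin": 0},
  {"dx": 0,"dy": 0,"dz": -0.035,"spin": 0},
  {"dx": 0,"dy": 0,"dz": -0.03,"spin": 0},
  {"dx": 0,"dy": 0,"dz": 0,"spin": 0},
  {"dx": 0,"dy": 0,"dz": 0,"spin": 0},
])

```text
time_s: 43.15
tool_pos: [0.528, -0.3499, 0.2161]
ee_rot: [3.138, -0.119, 0.004]
contact_force: [-0.1, -0.4, 0.5]
finger_gap: 0.515
grasp_force: 0.0
```

```bash
python3 m6.py box_blue; sed 's/go(534.*/go(440,-8,200,94.2)/' m5.py > m7.py; python3 m7.py
```

```text
pos [ 528.  -349.9  216.1] yaw -4.33 tilt 0.17 | spin -0.03 tool d [1.600e+00 1.000e-01 1.451e+02] world d [   1.5   -0.2 -145.1] t 43.15 F [-0.1 -0.4  0.5]
scene 0.65 rack frame 2/98% [[-103.6, 220.4, 2.5], [-3.4, 330.8, 93.7]]
top 0.9 rack frame 2/98% [[-47.7, -76.2, 29.8], [33.2, -56.1, 105.3]]
TCP rack frame -2.5 -67.3
pos [ 526.6 -348.8  212.4] yaw -4.33 tilt 0.18 | spin -98.53 tool d [346.2 -61.4  12.4] world d [-86.6 340.8 -12.4] t 43.35 F [ 0.5  0.9 -0.4]
top 0.71 ext [[-19.5, -44.1, 33.1], [31.5, 46.9, 124.5]]
 upright 0 
 upright 0 
 face: tilt rad 0.386 yaw err -0.001 x at z=60 -12.1 884
scene 0.64 ext [[-15.7, -46.4, 41.0], [33.2, 43.9, 124.5]]
 upright 24 [ 30.2 -40.7  89.4]
 upright 47 [29.5 40.2 91.3]
```

All three rack boxes are seated. Now I'll nudge the yellow box's lower front towards the support with the two spread fingertips.

step_arm([
  {"dx": 0,"dy": 0,"dz": 0,"spin": -8.5},
  {"dx": -0.0067,"dy": -0.0385,"dz": 0,"spin": 0},
  {"dx": -0.0067,"dy": -0.0385,"dz": 0,"spin": 0},
  {"dx": -0.0067,"dy": -0.0385,"dz": 0,"spin": 0},
  {"dx": -0.0067,"dy": -0.0385,"dz": 0,"spin": 0},
])

```text
time_s: 44.05
tool_pos: [0.4888, -0.1965, 0.2138]
ee_rot: [-3.139, -0.113, 0.001]
contact_force: [0.8, 1.2, -0.2]
finger_gap: 0.52
grasp_force: 0.0
```

step_arm([
  {"dx": -0.0067,"dy": -0.0385,"dz": 0,"spin": 0},
  {"dx": -0.0067,"dy": -0.0385,"dz": 0,"spin": 0},
  {"dx": -0.0067,"dy": -0.0385,"dz": 0,"spin": 0},
  {"dx": -0.0067,"dy": -0.0385,"dz": 0,"spin": 0},
  {"dx": -0.0067,"dy": -0.0385,"dz": 0,"spin": 0},
])

```text
time_s: 44.55
tool_pos: [0.4414, -0.0069, 0.2142]
ee_rot: [-3.139, -0.114, -0.0]
contact_force: [0.5, 1.2, -0.7]
finger_gap: 0.519
grasp_force: 0.0
```

step_arm([
  {"dx": 0,"dy": 0,"dz": 0.03,"spin": 0},
  {"dx": 0,"dy": 0,"dz": 0.035,"spin": 0},
  {"dx": 0,"dy": 0,"dz": 0.015,"spin": 0},
  {"dx": 0,"dy": 0,"dz": 0,"spin": 0},
  {"dx": 0,"dy": 0,"dz": 0,"spin": 0},
])

```text
time_s: 45.05
tool_pos: [0.4422, -0.0083, 0.1346]
ee_rot: [-3.139, -0.114, 0.0]
contact_force: [-0.4, -0.5, 0.1]
finger_gap: 0.519
grasp_force: 0.0
```

```bash
python3 -c "
from h import *; go(441,-8,62,4.2)"
```

```text
pos [442.2  -8.3 134.6] yaw 4.17 tilt 0.01 | spin -0.03 tool d [-1.2 -0.4 72.6] world d [ -1.2   0.3 -72.6] t 45.05 F [-0.4 -0.5  0.1]
```

step_arm([
  {"dx": 0,"dy": 0,"dz": 0.025,"spin": 0},
  {"dx": 0,"dy": 0,"dz": 0.03,"spin": 0},
  {"dx": 0,"dy": 0,"dz": 0.017,"spin": 0},
  {"dx": 0,"dy": 0,"dz": 0,"spin": 0},
  {"dx": 0,"dy": 0,"dz": 0,"spin": 0},
])

```text
time_s: 45.55
tool_pos: [0.4432, -0.0086, 0.0637]
ee_rot: [3.139, 0.114, 0.003]
contact_force: [1.0, -0.2, 0.8]
finger_gap: 0.516
grasp_force: 0.0
```

step_arm([
  {"dx": 0.008,"dy": 0,"dz": 0,"spin": 0},
  {"dx": 0.008,"dy": 0,"dz": 0,"spin": 0},
  {"dx": 0.004,"dy": 0,"dz": 0,"spin": 0},
  {"dx": 0,"dy": 0,"dz": 0,"spin": 0},
  {"dx": 0,"dy": 0,"dz": 0,"spin": 0},
])

```text
time_s: 46.05
tool_pos: [0.4621, -0.0068, 0.0623]
ee_rot: [-3.139, -0.115, 0.0]
contact_force: [0.2, -0.3, 0.7]
finger_gap: 0.522
grasp_force: 0.0
```

step_arm([
  {"dx": 0.001,"dy": 0,"dz": 0,"spin": 0},
  {"dx": 0.001,"dy": 0,"dz": 0,"spin": 0},
  {"dx": 0.001,"dy": 0,"dz": 0,"spin": 0},
  {"dx": 0,"dy": 0,"dz": 0,"spin": 0},
])

```text
time_s: 46.45
tool_pos: [0.4651, -0.0066, 0.0623]
ee_rot: [-3.14, -0.114, -0.0]
contact_force: [0.3, -0.5, 0.6]
finger_gap: 0.514
grasp_force: 0.0
```

```bash
python3 -c "
from h import *; go(470.5,-6,62,4.2)
f=eyes.grab_frame('scene'); cv2.imwrite('pics/d.png',cv2.resize(f['img'][160:265,230:370,::-1],None,fx=5,fy=5))"
```

```text
pos [465.1  -6.6  62.3] yaw 4.17 tilt 0.01 | spin -0.03 tool d [ 5.4 -0.2  0.3] world d [ 5.4  0.6 -0.3] t 46.45 F [ 0.3 -0.5  0.6]
```

View pics/d.png

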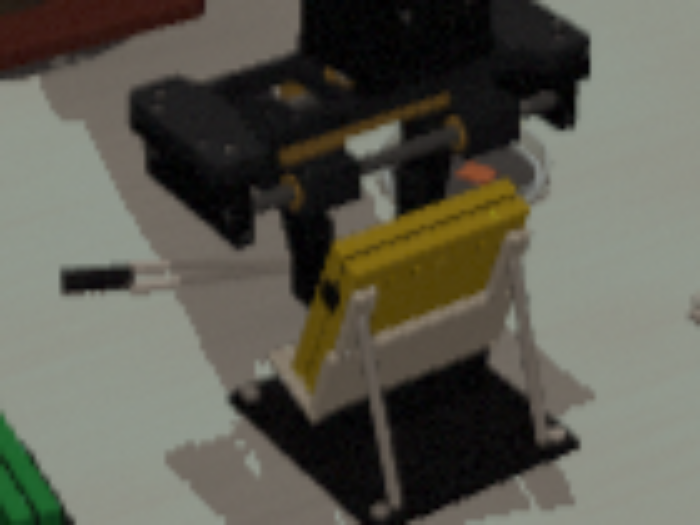

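The yellow box leans flush in this view, and the fingers at crop (310, 270) and (420, 190) are just short of its front face. I'll creep forward until the force rises.

step_arm([
  {"dx": 0.001,"dy": 0,"dz": 0,"spin": 0},
  {"dx": 0.001,"dy": 0,"dz": 0,"spin": 0},
  {"dx": 0,"dy": 0,"dz": 0,"spin": 0},
  {"dx": 0,"dy": 0,"dz": 0,"spin": 0},
])

```text
time_s: 46.9
tool_pos: [0.467, -0.0065, 0.0622]
ee_rot: [3.139, 0.114, 0.0]
contact_force: [-0.4, -0.1, 0.6]
finger_gap: 0.517
grasp_force: 0.0
```

step_arm([
  {"dx": 0.001,"dy": 0,"dz": 0,"spin": 0},
  {"dx": 0.001,"dy": 0,"dz": 0,"spin": 0},
  {"dx": 0,"dy": 0,"dz": 0,"spin": 0},
  {"dx": 0,"dy": 0,"dz": 0,"spin": 0},
])

```text
time_s: 47.3
tool_pos: [0.469, -0.0063, 0.0622]
ee_rot: [-3.14, -0.114, 0.0]
contact_force: [-0.2, 0.3, 0.8]
finger_gap: 0.516
grasp_force: 0.1
```

step_arm([
  {"dx": 0.001,"dy": 0,"dz": 0,"spin": 0},
  {"dx": 0,"dy": 0,"dz": 0,"spin": 0},
  {"dx": 0,"dy": 0,"dz": 0,"spin": 0},
])

```text
time_s: 47.6
tool_pos: [0.4699, -0.0062, 0.0622]
ee_rot: [-3.139, -0.114, 0.0]
contact_force: [-0.9, 0.6, 0.1]
finger_gap: 0.518
grasp_force: 0.2
```

step_arm([
  {"dx": 0.001,"dy": 0,"dz": 0,"spin": 0},
  {"dx": 0,"dy": 0,"dz": 0,"spin": 0},
  {"dx": 0,"dy": 0,"dz": 0,"spin": 0},
])

```text
time_s: 47.9
tool_pos: [0.471, -0.0062, 0.0622]
ee_rot: [-3.139, -0.114, 0.0]
contact_force: [-0.4, -0.1, -0.8]
finger_gap: 0.516
grasp_force: 0.3
```

step_arm([
  {"dx": 0.0007,"dy": 0,"dz": 0,"spin": 0},
  {"dx": 0,"dy": 0,"dz": 0,"spin": 0},
  {"dx": 0,"dy": 0,"dz": 0,"spin": 0},
])

```text
time_s: 48.2
tool_pos: [0.4713, -0.0061, 0.062]
ee_rot: [-3.139, -0.114, 0.002]
contact_force: [-2.6, -0.0, 0.4]
finger_gap: 0.514
grasp_force: 1.4
```

The force rose after about 2 mm of slide, so it is home. Backing off and checking.

step_arm([
  {"dx": -0.005,"dy": 0,"dz": 0,"spin": 0},
  {"dx": -0.012,"dy": 0,"dz": 0,"spin": 0},
  {"dx": -0.018,"dy": 0,"dz": 0,"spin": 0},
  {"dx": 0,"dy": 0,"dz": -0.03,"spin": 0},
  {"dx": 0,"dy": 0,"dz": -0.04,"spin": 0},
])

```text
time_s: 48.7
tool_pos: [0.4336, -0.0083, 0.1308]
ee_rot: [-3.138, -0.114, 0.008]
contact_force: [0.5, 0.5, 1.7]
finger_gap: 0.517
grasp_force: 0.0
```

step_arm([
  {"dx": 0,"dy": 0,"dz": -0.04,"spin": 0},
  {"dx": 0,"dy": 0,"dz": -0.04,"spin": 0},
  {"dx": 0,"dy": 0.04,"dz": 0,"spin": 0},
  {"dx": 0,"dy": 0.04,"dz": 0,"spin": 0},
  {"dx": 0,"dy": 0.04,"dz": 0,"spin": 0},
])

```text
time_s: 49.2
tool_pos: [0.4453, -0.1294, 0.2131]
ee_rot: [3.138, 0.116, 0.004]
contact_force: [1.0, 0.5, 0.6]
finger_gap: 0.518
grasp_force: 0.0
```

step_arm([
  {"dx": 0,"dy": 0.04,"dz": 0,"spin": 0},
  {"dx": 0,"dy": 0.03,"dz": 0,"spin": 0},
  {"dx": 0,"dy": 0,"dz": 0,"spin": 0},
  {"dx": 0,"dy": 0,"dz": 0,"spin": 0},
  {"dx": 0,"dy": 0,"dz": 0,"spin": 0},
])

```text
time_s: 49.7
tool_pos: [0.4503, -0.1972, 0.2122]
ee_rot: [-3.139, -0.115, -0.0]
contact_force: [0.2, -1.0, 0.1]
finger_gap: 0.519
grasp_force: 0.0
```

```bash
python3 m7.py; python3 -c "
from h import *
f=eyes.grab_frame('scene'); cv2.imwrite('pics/e.png',cv2.resize(f['img'][150:350,120:420,::-1],None,fx=2.6,fy=2.6))"
```

```text
pos [ 450.3 -197.2  212.2] yaw 4.2 tilt 0.03 | spin -90.0 tool d [189.4   3.6  12.2] world d [-10.3 189.2 -12.2] t 49.7 F [ 0.2 -1.   0.1]
top 0.6 ext [[-17.0, -44.0, 40.1], [29.5, 46.4, 124.5]]
 upright 0 
 upright 0 
 face: tilt rad 0.349 yaw err 0.001 x at z=60 -9.9 845
scene 0.79 ext [[-9.1, -45.8, 45.0], [32.6, 43.6, 124.1]]
 upright 36 [ 29.3 -39.9  89.6]
 upright 40 [29.6 40.8 91.2]
```

View pics/e.png

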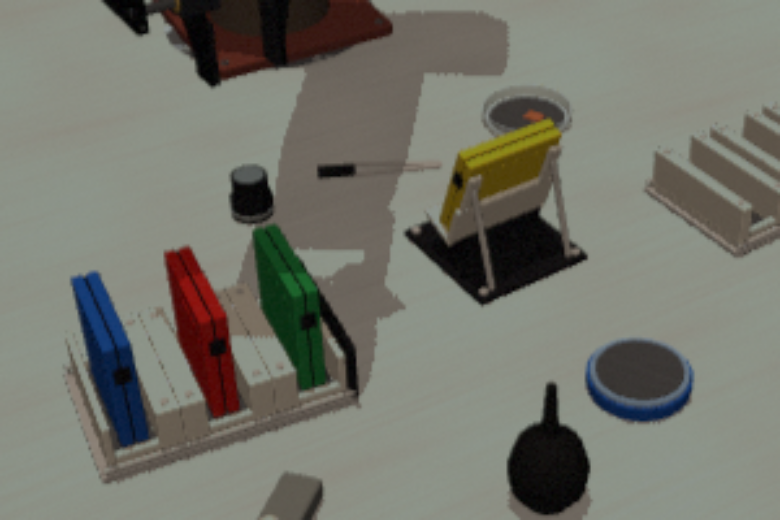

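The tilt now reads 0.349 rad, so yellow is flat on the support at crop (505, 170). Green, red and blue stand in the rack at crop (290, 305), (200, 330) and (110, 360), with green at the black plate. Handing in.

```bash
python3 -c "
from station import r; print(r.finish_job())"
```

```text
the job is handed in; nothing more can be done
None
```

The job is handed in: the yellow box is seated flat against the ready stand's support and centred to about 1 mm, and green, red and blue stand fully down in the aligner rack in run order, with green at the black plate.

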